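# Clear the hood shelf of spent consumables into the slide-top waste box

## Task

Clear the spent consumables off the raised shelf in the fume hood, reaching in under the sash: slide open the lid of the white waste box, put in the empty sample tube and the small vial that lie on their sides and the loose screw cap, then slide the lid fully shut, right up to its stop. Leave the vial and the bottles that stand upright, and the timer, where they are, and knock nothing over.

Things in the scene. Friction and masses are not known exactly. Their poses are not given: they have to be found in the camera images.
- waste_box: white plastic box, fixed, 160 (x) x 240 (y) x 120 mm high, walls 4 mm, hollow. Origin: centre of its underside; z up, x away from the robot, y along its length to the left. The left of its top is a fixed cover; the right (box y -18 to -114 mm, 144 mm across in x) is the mouth, free once the lid is open. Lid channels stand 10 mm above the rim along its near and far sides.
- mouth (a point): centre of the mouth at rim height, on the box (120 mm above the worktop); axes as the box
- waste_lid (a joint): slide of the grey flat lid (150 x 104 x 4 mm, lying on the rim): 0 = shut, at its stop over the mouth; up to 0.098 m = fully open, drawn to the left over the fixed cover along the box's +y. It drags with about 3 N and stays where it is left.
- lid_grip (a point): top centre of the lid's upright grip rib, moving with the lid, 145 mm above the worktop; the rib is 12 mm thick (box y), 70 mm long (box x) and stands 19 mm above the lid
- riser: raised white shelf of the hood, fixed. Origin: on the worktop below the board's centre; x away from the robot, z up. Board 180 deep (x) x 300 (y) x 12 mm, its top 150 mm above the worktop; thin posts below; a 6 mm guard rail along its back edge (x = 86 mm), 22 mm above the board.
- empty_tube: clear empty sample tube with green screw cap, lying on its side on the shelf; 121 mm long, body 28 mm and cap 32 mm in diameter, 22 g. Origin: centre of its closed end; its z axis runs along it to the cap.
- spent_vial: small clear glass vial with blue cap, lying on its side on the shelf; 23 mm diameter, 46 mm long, 12 g. Origin: centre of its base; its z axis runs along it to the cap.
- loose_cap: loose green screw cap lying flat on the shelf; 32 mm diameter, 20 mm high, 12 g. Origin: centre of its underside.
- fume_hood_sash (a joint): height of the hood's parked sash: a glass pane with a rail along its foot that hangs across the whole front of the worktop in the upright plane x = 0.33 to 0.36 m (world). The rail's lower edge is joint value + 22 mm above the worktop, so the arm must reach in below it. The hood's left wall is at y = 0.30 m, with a sash track from y = 0.275 m at its front.
- bottle_a: stays: small white bottle with blue cap, standing at the back of the shelf; 31 mm diameter, 78 mm high. Origin: centre of its underside.
- bottle_b: stays: smaller white bottle with blue cap, standing at the back of the shelf; 28 mm diameter, 70 mm high. Origin: centre of its underside.
- full_vial: stays: small amber vial with black cap, standing upright on the shelf among the others; 23 mm diameter, 46 mm high. Origin: centre of its underside.
- buffer_bottle: stays: white plastic bottle, standing on the worktop right of the shelf; 62 mm diameter, 120 mm high. Origin: centre of its underside.
- amber_bottle: stays: large brown glass bottle with black cap, standing on the worktop behind the shelf; 68 mm diameter, 142 mm high. Origin: centre of its underside.
- timer: stays: flat white lab timer lying on the worktop right of the shelf; 61 x 65 x 18 mm. Origin: centre of its underside.

How it is judged:
On the way, in this order (a step that is already met when the one before it is completed fails the run):
1. the lid is slid open (value of joint waste_lid above 0.05 m), for 0.1 s.
2. the tube, the lying vial and the loose cap are in the waste box (x of empty_tube in the frame of waste_box between -0.079 and 0.079 m and y of empty_tube in the frame of waste_box between -0.118 and 0.118 m and z of empty_tube in the frame of waste_box between -0.01 and 0.112 m and x of spent_vial in the frame of waste_box between -0.079 and 0.079 m and y of spent_vial in the frame of waste_box between -0.118 and 0.118 m and z of spent_vial in the frame of waste_box between -0.01 and 0.112 m and x of loose_cap in the frame of waste_box between -0.079 and 0.079 m and y of loose_cap in the frame of waste_box between -0.118 and 0.118 m and z of loose_cap in the frame of waste_box between -0.01 and 0.112 m), for 0.2 s.
3. the lid is slid shut (value of joint waste_lid below 0.004 m), for 0.2 s.
At the end, for the whole second after the job is handed in: The empty tube, the lying vial and the loose cap lie at rest inside the waste box, and its lid is shut to within 4 mm of its stop (all of step 2 and value of joint waste_lid below 0.004 m and linear speed of each of empty_tube, spent_vial, loose_cap below 0.05 m/s); the robot touches nothing.
It fails at once if a thing that stays (bottle, standing vial or timer) is shifted by more than 30 mm or tipped by more than 20 degrees ((distance of bottle_a from where it was at the start of the episode above 0.03 m or angle between bottle_a's own z axis and vertical above 0.35 rad) or (distance of bottle_b from where it was at the start of the episode above 0.03 m or angle between bottle_b's own z axis and vertical above 0.35 rad) or (distance of full_vial from where it was at the start of the episode above 0.03 m or angle between full_vial's own z axis and vertical above 0.35 rad) or (distance of buffer_bottle from where it was at the start of the episode above 0.03 m or angle between buffer_bottle's own z axis and vertical above 0.35 rad) or (distance of amber_bottle from where it was at the start of the episode above 0.03 m or angle between amber_bottle's own z axis and vertical above 0.35 rad) or (distance of timer from where it was at the start of the episode above 0.03 m or angle between timer's own z axis and vertical above 0.35 rad)).
It also fails if it takes over 72 s, if anything falls off the work surface, if the arm or the gripper's body presses on something with over 40 N, if the wrist force passes 120 N, or if a joint passes its speed limit or range.

## Robot

A 7-joint arm with a two-finger parallel gripper is mounted at the origin on a cart in front of the work surface, level with it; the furniture and walls round the work are solid. World frame = base frame: x ahead of the robot, y to its left, z up, the work surface at z = 0. Lengths are in m, angles in rad, forces in N, time in s.
With the tool pointing down it reaches from about 0.425 to 0.875 m from the base axis. Payload 4.7 kg.
Tool frame: the origin (TCP) lies between the finger pads; the fingertips stand 8 mm ahead of it and the grasp point (between the pads) lies 11 mm behind it; z points along the fingers, y is the line along which they close (so a half turn about z gives the same grasp; the last joint's range is limited). The gripper opens to 85 mm and grips with 20 to 120 N. Pads are 22 mm wide; open, the fingers measure 114 mm over their backs; the gripper's body (76 mm by 85 mm) begins 54 mm behind the grasp point. The pads swing forward as they close: fully open they stand 13 mm farther back than shut.
Start: joints at [-1.155, 0.321, -0.07, 1.45, 0.023, 1.371, -0.057], TCP at [0.254, 0.598, 0.239] pointing down, gripper open.
Joint ranges: [-2.86, 2.86], [-0.3, 2.09], [-1.38, 1.24], [0.06, 2.45], [-1.56, 4.7], [0.09, 2.05], [-2.69, 2.69]. Speed limits (rad/s): [2.57, 2.57, 3.14, 3.14, 3.14, 3.14, 3.14].

## Interface

Orientations are given as a 3x3 rotation matrix whose columns are the frame's x, y, z axes.
In Python, from workcell import arm gives the robot as it stands.
- The arm moves only by the tool apply_moves, never from a script. Its argument "increments" is one flat list of numbers, 5 for each row, row after row: the finger opening in mm, from 0 to 85.4, then the shift along the world's x, y, z normalised to -1 to 1, where 1 is 0.1 m, then the turn about the world's z normalised to -1 to 1, where 1 is 120 degrees. In form: [hand, tx, ty, tz, yaw, hand, tx, ty, tz, yaw, ...]. A call has 1 to 10 rows; each row shifts and turns the commanded pose from where the row before left it; what a row does not reach is not made up. A row lasts 1/8 s, in which the tool goes at most 62.5 mm and 10.7 degrees, less where a joint would pass 70% of its speed; a pose out of reach is approached as far as the arm can. A call with a number of a shift or a turn outside -1 to 1 is refused whole. A call with a gripper value outside its range is refused whole. The fingers move at their own pace and stop on an object; the grip force is fixed at half the most. Time passes only in rows, so rows that do not move let the fingers close. It gives the time, the measured TCP pose, the force, the opening and the grip force at its end, in the units of the state.
- arm.get_obs(): the state, without advancing time (a new reading comes with each control period).
- arm.read_camera(name): name is "side" or "top"; returns (picture, depth): 480x640x3 uint8, blue, green, red; 480x640 float32, m along the optical axis (not along the pixel's ray), 0 where there is no reading.
- arm.camera_params(name): a dict with "fx", "fy", "cx", "cy" (pixels), "k1" (the pictures are not rectified: a ray, as slopes to the right and down, at radius r is drawn at 1 + k1 r^2 times it, then the intrinsics apply), "rvec" (rotation vector, rad) and "tvec" (3), from world to camera coordinates, as OpenCV has them. Camera axes: x right, y down, z forward; pixel columns grow to the right and rows downward; lengths in m; the calibration is good to about 2 mm. A picture is of the moment at which its call begins. camera_params takes no time and is no camera call.
- arm.close_job(): hands the job in; it is judged then, once.
The state is a dict: "time_s": time; "qpos": joint angles; "dq": joint speeds; "tau": joint torques, N m; "position": TCP position; "ee_rot": TCP orientation; "force": force on the tool from outside, world axes, zero at the start; "ft_torque": the same for the moment, N m; "width": opening from 0.0 (shut) to 1.0 (fully open); "gripper_force": force on a finger pad.
Only numpy, scipy, OpenCV 4.12 (cv2) and the standard library are available. Lean on these libraries where they do the work, as an engineer would, in place of code of your own. Each camera call takes 0.05 s, during which the arm holds its last target. There are 200 camera calls.

## Working session

There is one attempt and no reset: what is moved stays moved. The work goes in short steps, Python scripts to look and compute and a tool call to move; the robot and the scene stay as the last step left them, time stands still between calls to the robot, and variables do not carry over. Pictures are saved under pics/ and viewed, at most 10 in all, crops included, and the job is handed in when it is done.

Besides the shell and the picture viewer there is one more tool, called after "Call:" as name(argument=value, ...) on one line, values as JSON. apply_moves: Moves the arm, as the interface text tells. Scaled input: -1 to 1 covers 0.1 m each way for a shift and 120 degrees each way for a turn. Its arguments: {"type":"object","properties":{"increments":{"type":"array","items":{"type":"number"}}},"required":["increments"]}

```bash
mkdir -p pics; ls
cat > h.py <<'E'
import cv2, numpy as np
from workcell import arm
def P(n):
    c=arm.camera_params(n); R,_=cv2.Rodrigues(np.array(c['rvec'],float)); return c,R,np.array(c['tvec'],float).ravel()
def rays(n,uv):
    c,R,t=P(n); uv=np.atleast_2d(np.array(uv,float))
    K=np.array([[c['fx'],0,c['cx']],[0,c['fy'],c['cy']],[0,0,1]])
    xy=cv2.undistortPoints(uv.reshape(-1,1,2),K,np.array([c['k1'],0,0,0,0.])).reshape(-1,2)
    d=np.c_[xy,np.ones(len(xy))]
    return -R.T@t, d@R, d   # origin, world dirs (depth-scaled), cam dirs
def onz(n,uv,z):
    o,d,_=rays(n,uv); return o+d*((z-o[2])/d[:,2])[:,None]
def bydepth(n,uv,dep):
    o,d,_=rays(n,uv); uv=np.atleast_2d(uv).astype(int); return o+d*dep[uv[:,1],uv[:,0]][:,None]
def snap(n,tag):
    im,dp=arm.read_camera(n); cv2.imwrite(f'pics/{tag}.png',im); np.save(f'/tmp/{tag}.npy',dp); return im,dp
E
python3 - <<'E'
from h import *
for n in('top','side'):
    snap(n,n+'0'); c,R,t=P(n); print(n,c['fx'],-R.T@t,R[2])
s=arm.get_obs(); print(s['time_s'],s['position'],s['ee_rot'],s['force'],s['width'])
E
```

```text
pics
top 535.1916497124656 [-0.24111012 -0.05628712  1.02809752] [ 0.60747679 -0.11218292 -0.78637583]
side 600.3328788675769 [ 0.45240707 -0.9333787   0.90186702] [ 0.02079     0.70745368 -0.70645387]
0.1 [0.25407727 0.59777949 0.23832348] [[-9.20362686e-01  3.91065464e-01 -5.74115787e-04]
 [ 3.91065869e-01  9.20361233e-01 -1.63915234e-03]
 [-1.12621956e-04 -1.73313174e-03 -9.99998492e-01]] [-0.62868925  1.07764968  0.5880663 ] 0.9968768598777149
```

View pics/top0.png

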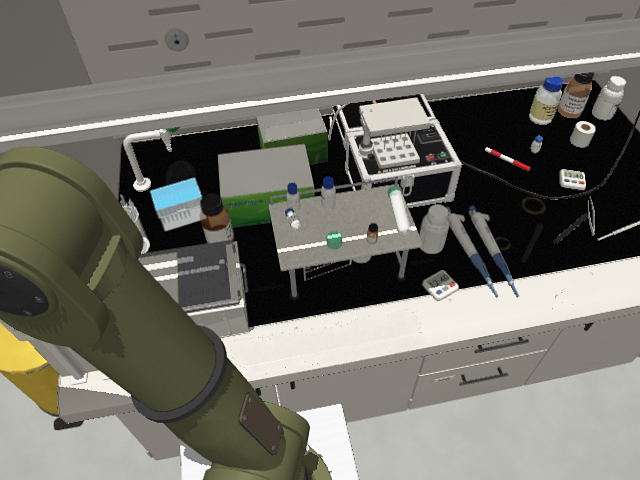

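View pics/side0.png

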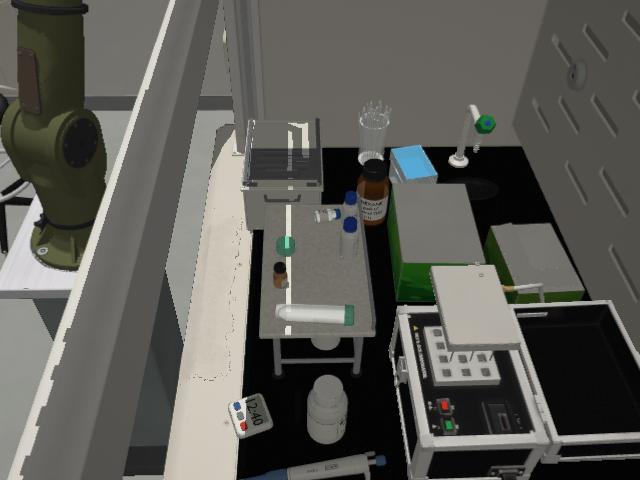

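The top view shows the shelf at (270-420,185-265) and the box at (145-245,245-335), partly behind the arm. The side view shows the box at (245-322,120-230), the tube at (315,314), the spent vial at (328,215), the cap at (286,245) and the amber vial at (280,275). I'll enlarge both and check depths.

Run:
```python
from h import *
a=cv2.imread('pics/side0.png')[110:350,225:385]; b=cv2.imread('pics/top0.png')[175:345,130:430]
a=cv2.resize(a,None,fx=2.5,fy=2.5,interpolation=cv2.INTER_CUBIC)
b=cv2.resize(b,None,fx=1.33,fy=1.33,interpolation=cv2.INTER_CUBIC)
c=np.zeros((600,800,3),np.uint8); c[:,:400]=a; c[:b.shape[0],400:400+b.shape[1]]=b[:,:400]
cv2.imwrite('pics/z1.png',c)
dt=np.load('/tmp/top0.npy'); ds=np.load('/tmp/side0.npy')
print('top line',bydepth('top',[(330,82),(330,87),(330,75),(330,60),(500,70),(330,40)],dt).round(3))
print('side rail',bydepth('side',[(60,400),(100,300),(150,200),(200,60),(120,330),(225,20),(180,200)],ds).round(3))
def st(n,d,p): print(n,p,bydepth(n,p,d).round(3).tolist())
st('side',ds,[(315,314),(328,215),(286,243),(280,268),(350,194),(350,224),(372,165),(327,384),(250,415),(285,140),(285,197)])
st('top',dt,[(398,210),(292,220),(334,238),(372,226),(327,181),(292,186),(205,262),(240,255),(435,210),(437,285)])
```

```text
top line [[ 0.328 -0.176  0.619]
 [ 0.325 -0.176  0.614]
 [ 0.332 -0.177  0.626]
 [ 0.339 -0.179  0.643]
 [ 0.313 -0.402  0.615]
 [ 0.984 -0.314  0.274]]
side rail [[ 0.337 -0.781  0.641]
 [ 0.342 -0.718  0.64 ]
 [ 0.355 -0.634  0.64 ]
 [ 0.356 -0.38   0.603]
 [ 0.357 -0.738  0.639]
 [ 0.305  0.28   0.337]
 [-0.065  1.068 -0.85 ]]
side [(315, 314), (328, 215), (286, 243), (280, 268), (350, 194), (350, 224), (372, 165), (327, 384), (250, 415), (285, 140), (285, 197)] [[0.477, -0.368, 0.175], [0.507, -0.139, 0.168], [0.432, -0.21, 0.168], [0.423, -0.291, 0.195], [0.544, -0.137, 0.215], [0.537, -0.226, 0.227], [0.604, 0.034, 0.145], [0.493, -0.456, 0.119], [0.372, -0.446, 0.013], [0.426, 0.159, 0.119], [0.426, 0.0, 0.09]]
top [(398, 210), (292, 220), (334, 238), (372, 226), (327, 181), (292, 186), (205, 262), (240, 255), (435, 210), (437, 285)] [[0.466, -0.353, 0.179], [0.491, -0.129, 0.171], [0.428, -0.206, 0.168], [0.42, -0.283, 0.197], [0.535, -0.214, 0.227], [0.541, -0.14, 0.221], [0.453, 0.064, 0.127], [0.554, -0.003, -0.0], [0.498, -0.455, 0.12], [0.368, -0.433, 0.014]]
```

View pics/z1.png

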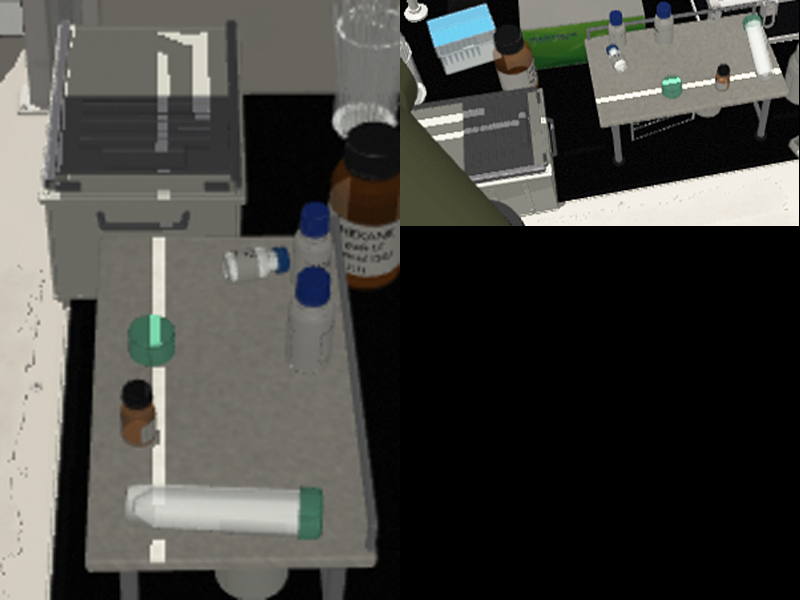

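The crops show the spent vial with its cap toward the back, next to bottle_a. The cap is clear of other things, and the tube lies along x with its cap to the back. Next come a height map of the box and the arm's own profile, to check clearance under the sash.

Run:
```python
from h import *
pts={}
vv,uu=np.mgrid[0:480,0:640]; uv=np.c_[uu.ravel(),vv.ravel()]
for n in('top','side'):
    d=np.load(f'/tmp/{n}0.npy'); p=bydepth(n,uv,d); ok=d.ravel()>0; pts[n]=p[ok]
p=np.vstack([pts['side']])
# height map region (side view) 10 mm cells max z
S=(p[:,0]>.32)&(p[:,0]<.54)&(p[:,1]>-.04)&(p[:,1]<.29)&(p[:,2]<.25)&(p[:,2]>.05)
q=p[S]
xs=np.arange(.33,.54,.015); ys=np.arange(.28,-.04,-.01)
print('cols x',xs.round(3))
for y in ys:
    print('%.2f'%y,[int(1000*q[m][:,2].max()) if (m:=((abs(q[:,0]-x-.0075)<.0075)&(abs(q[:,1]-y-.005)<.005))).any() else 0 for x in xs])
# arm profile
az=1.169; e=np.array([np.cos(az),np.sin(az)])
for n in pts:
    a=pts[n]; r=a[:,:2]@e; l=abs(a[:,:2]@np.array([-e[1],e[0]]))
    m=(l<.12)&(r<.9)&(r>-.25)
    if n=='side': m&=(a[:,0]<.33)
    print(n)
    for r0 in np.arange(-.2,.8,.05):
        k=m&(abs(r-r0)<.025)&(a[:,2]>.02)
        if k.sum()>20: print(round(r0,2),k.sum(),np.percentile(a[k,2],[1,50,99]).round(2), l[k].max().round(2))
# sash rail lower edge
a=np.vstack([pts['top'],pts['side']]); k=(a[:,0]>.325)&(a[:,0]<.365)&(a[:,2]>.4)&(a[:,1]<.1)
print(np.percentile(a[k,2],[0.2,1,5,50,99]))
```

```text
cols x [0.33  0.345 0.36  0.375 0.39  0.405 0.42  0.435 0.45  0.465 0.48  0.495
 0.51  0.525 0.54 ]
0.28 [249, 249, 249, 0, 0, 0, 210, 188, 0, 213, 0, 0, 0, 222, 0]
0.27 [0, 0, 243, 0, 0, 0, 0, 0, 0, 0, 0, 0, 0, 0, 0]
0.26 [0, 0, 0, 0, 0, 0, 0, 0, 0, 0, 0, 0, 0, 0, 0]
0.25 [0, 0, 0, 0, 0, 0, 0, 0, 0, 0, 0, 0, 0, 0, 0]
0.24 [116, 114, 116, 116, 0, 116, 115, 115, 115, 115, 114, 115, 0, 0, 0]
0.23 [125, 128, 119, 120, 120, 119, 120, 119, 119, 120, 120, 127, 0, 0, 0]
0.22 [129, 129, 120, 120, 118, 120, 121, 121, 120, 120, 127, 130, 0, 0, 0]
0.21 [125, 128, 120, 119, 120, 122, 119, 120, 119, 120, 121, 131, 0, 0, 0]
0.20 [127, 130, 121, 119, 120, 120, 121, 119, 121, 121, 119, 129, 0, 0, 0]
0.19 [128, 131, 120, 120, 121, 121, 120, 119, 120, 122, 129, 129, 0, 0, 0]
0.18 [128, 130, 120, 119, 119, 122, 120, 121, 121, 119, 127, 129, 0, 0, 0]
0.17 [126, 129, 120, 122, 120, 119, 119, 119, 119, 120, 128, 129, 0, 0, 0]
0.16 [130, 130, 123, 120, 121, 120, 121, 119, 121, 120, 127, 129, 0, 0, 0]
0.15 [128, 129, 121, 122, 123, 121, 119, 121, 120, 121, 129, 130, 0, 0, 0]
0.14 [127, 129, 120, 120, 120, 1
[... 984 characters left out ...]
125, 130, 129, 0, 0, 0]
-0.00 [129, 129, 125, 120, 119, 119, 118, 119, 119, 124, 129, 130, 0, 0, 0]
-0.01 [118, 124, 129, 118, 120, 120, 121, 120, 119, 127, 128, 118, 0, 0, 0]
-0.02 [0, 0, 0, 97, 96, 97, 99, 97, 99, 0, 0, 0, 0, 0, 0]
-0.03 [0, 0, 0, 0, 0, 0, 0, 0, 0, 0, 0, 0, 0, 0, 0]
top
-0.05 2810 [0.03 0.29 0.36] 0.1
-0.0 5656 [0.31 0.41 0.49] 0.06
0.05 10743 [0.29 0.53 0.63] 0.08
0.1 20666 [0.47 0.69 0.74] 0.07
0.15 5096 [0.61 0.74 0.75] 0.07
0.45 164 [0.2  0.23 0.27] 0.12
side
-0.1 83 [0.02 0.03 0.04] 0.05
-0.05 8103 [0.03 0.21 0.35] 0.09
-0.0 6291 [0.1  0.36 0.49] 0.07
0.05 3501 [0.15 0.41 0.49] 0.08
0.1 266 [0.38 0.45 0.48] 0.08
[0.58020291 0.58168279 0.58626276 0.63680864 0.64412898]
```

The rib is at about (0.42, 0.02, 0.145). The rail's lower edge is at about z = 0.58, and the box is at x 0.335-0.505, y 0-0.24. The way in is tight, between the left sash track and the arm's minimum reach. I'll test how small a radius is possible while still outside the hood.

Call:
apply_moves(increments=[0,-0.16,-0.37,-0.1,0,0,-0.16,-0.37,-0.1,0,0,-0.16,-0.37,-0.1,0,0,-0.16,-0.37,-0.1,0,0,-0.16,-0.37,-0.1,0,0,-0.16,-0.37,-0.1,0,0,0,0,0,0])

```text
time_s: 0.98
position: [0.1572, 0.3733, 0.178]
ee_rot: [[-0.92, 0.391, -0.001], [0.391, 0.92, -0.003], [-0.001, -0.003, -1.0]]
force: [0.4, -0.7, -0.5]
width: -0.0
gripper_force: 0.0
```

Run:
```python
from h import *
s=arm.get_obs(); print(s['time_s'],s['position'],s['qpos'],s['ee_rot'].round(2) if hasattr(s['ee_rot'],'round') else s['ee_rot'])
vv,uu=np.mgrid[0:480,0:640]; uv=np.c_[uu.ravel(),vv.ravel()]
for n in('side','top'):
    d=np.load(f'/tmp/{n}0.npy'); p=bydepth(n,uv,d)[d.ravel()>0]
    k=(p[:,1]>.262)&(p[:,1]<.31)&(p[:,0]>.2)&(p[:,0]<.6)&(p[:,2]>.03)&(p[:,2]<.6)
    print(n,k.sum())
    if k.sum():
        for z0 in np.arange(.05,.55,.1):
            m=k&(abs(p[:,2]-z0)<.05)
            if m.sum(): print(z0.round(2),m.sum(),p[m].min(0).round(3),np.percentile(p[m],5,axis=0).round(3),np.median(p[m],0).round(3))
    k=(abs(p[:,2])<.012)&(p[:,0]<.4)&(p[:,0]>.15)&(abs(p[:,1])<.6)
    if k.any(): print('top surface min x',np.percentile(p[k,0],[1,5]))
```

```text
0.975 [0.15719751 0.37329141 0.17800839] [-1.13424907 -0.15723881 -0.09463398  2.08946838 -0.0153991   1.21160354
 -0.05323437] [[-0.92  0.39 -0.  ]
 [ 0.39  0.92 -0.  ]
 [-0.   -0.   -1.  ]]
side 17031
0.05 1673 [0.303 0.269 0.03 ] [0.311 0.274 0.036] [0.514 0.297 0.08 ]
0.15 4831 [0.294 0.267 0.1  ] [0.318 0.276 0.105] [0.449 0.297 0.152]
0.25 5744 [0.291 0.268 0.2  ] [0.312 0.276 0.206] [0.447 0.297 0.252]
0.35 4783 [0.302 0.267 0.3  ] [0.316 0.276 0.304] [0.447 0.296 0.338]
top surface min x [0.25074691 0.25691215]
top 779
0.35 36 [0.559 0.295 0.353] [0.564 0.295 0.36 ] [0.582 0.296 0.376]
0.45 25 [0.548 0.296 0.4  ] [0.551 0.296 0.405] [0.591 0.297 0.494]
top surface min x [0.24406643 0.24995295]
```

Run:
```python
from h import *
im,d=snap('top','top1'); im2,_=snap('side','side1')
c,R,t=P('top'); K=np.array([[c['fx'],0,c['cx']],[0,c['fy'],c['cy']],[0,0,1]])
s=arm.get_obs(); q=s['qpos']; az=-q[0]; e=np.array([np.cos(az),np.sin(az),0]); Z=np.array([0,0,1.])
for h,col in((.2,(0,0,255)),(.25,(0,255,0)),(.3,(255,0,0))):
    S=Z*h; E=S+.47*(np.sin(q[1])*e+np.cos(q[1])*Z); W=np.r_[s['position'][:2],s['position'][2]+h+.105]
    for p in (S,E,W,np.array(s['position'])):
        u,_=cv2.projectPoints(p[None],R,t,K,np.array([c['k1'],0,0,0,0.])); u=u.ravel().astype(int)
        cv2.circle(im,(int(u[0]),int(u[1])),4,col,2)
cv2.imwrite('pics/ov.png',np.vstack([cv2.resize(im,(600,450)),cv2.resize(im2[:,:],(600,450))[:150]]))
vv,uu=np.mgrid[0:480,0:640]; uv=np.c_[uu.ravel(),vv.ravel()]
p=bydepth('top',uv,d)[d.ravel()>0]; r=p[:,:2]@e[:2]; l=p[:,:2]@np.array([-e[1],e[0]])
for r0 in np.arange(-.2,.6,.04):
    k=(abs(l)<.13)&(abs(r-r0)<.02)&(p[:,2]>.05)
    if k.sum()>20: print(r0.round(2),k.sum(),np.percentile(p[k,2],[1,50,99]).round(3),np.percentile(l[k],[1,99]).round(3))
```

```text
-0.12 8017 [0.642 0.738 0.759] [-0.065  0.037]
-0.08 16199 [0.338 0.754 0.766] [-0.062  0.041]
-0.04 12163 [0.256 0.726 0.763] [-0.058  0.042]
0.0 7314 [0.309 0.706 0.74 ] [-0.034  0.045]
0.04 5589 [0.282 0.694 0.722] [-0.036  0.05 ]
0.08 4024 [0.635 0.692 0.709] [-0.055  0.033]
0.12 3402 [0.621 0.671 0.689] [-0.032  0.033]
0.16 2987 [0.604 0.657 0.674] [-0.028  0.037]
0.2 472 [0.585 0.653 0.66 ] [-0.029  0.038]
0.36 948 [0.224 0.287 0.338] [-0.013  0.028]
0.4 411 [0.173 0.224 0.323] [-0.129  0.034]
0.44 539 [0.052 0.151 0.225] [-0.13  -0.104]
0.48 398 [0.052 0.118 0.227] [-0.128 -0.099]
```

View pics/ov.png

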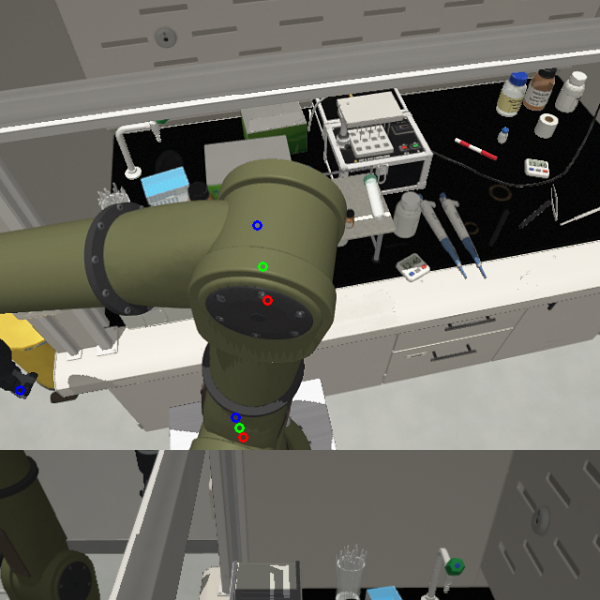

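The arm's elbow now covers the middle of the top view, and the sash rail is the band along the top with its white edge at rows 45-130. Next is an exact height for the rail's lower edge.

Run:
```python
from h import *
d=np.load('/tmp/top0.npy')
for u in (300,500,600):
    rows=np.arange(40,130,3); uv=np.c_[np.full(len(rows),u),rows]; p=bydepth('top',uv,d)
    print(u,[(int(r),*a.round(3)) for r,a in zip(rows,p) if a[0]<.4 and a[0]>.2])
im=cv2.imread('pics/top0.png'); print(im[60:110:2,500].tolist())
```

```text
300 [(58, np.float64(0.352), np.float64(-0.142), np.float64(0.643)), (61, np.float64(0.345), np.float64(-0.141), np.float64(0.643)), (64, np.float64(0.339), np.float64(-0.14), np.float64(0.643)), (67, np.float64(0.332), np.float64(-0.139), np.float64(0.643)), (70, np.float64(0.33), np.float64(-0.139), np.float64(0.64)), (73, np.float64(0.33), np.float64(-0.138), np.float64(0.636)), (76, np.float64(0.331), np.float64(-0.138), np.float64(0.631)), (79, np.float64(0.332), np.float64(-0.138), np.float64(0.626)), (82, np.float64(0.33), np.float64(-0.138), np.float64(0.623)), (85, np.float64(0.33), np.float64(-0.138), np.float64(0.619)), (88, np.float64(0.329), np.float64(-0.137), np.float64(0.614)), (91, np.float64(0.323), np.float64(-0.136), np.float64(0.614)), (94, np.float64(0.317), np.float64(-0.135), np.float64(0.615)), (97, np.float64(0.309), np.float64(-0.134), np.float64(0.616)), (100, np.float64(0.309), np.float64(-0.134), np.float64(0.612)), (103, np.float64(0.328), np.float64(-0.136), np.float64(0.592)), (106, np.float64(0.327), np.float64(-0.136), np.float64(0.588)), (109, np.f
[... 1381 characters left out ...]
.float64(0.614)), (58, np.float64(0.313), np.float64(-0.55), np.float64(0.615)), (61, np.float64(0.308), np.float64(-0.547), np.float64(0.614)), (64, np.float64(0.329), np.float64(-0.568), np.float64(0.593)), (67, np.float64(0.329), np.float64(-0.57), np.float64(0.588)), (70, np.float64(0.332), np.float64(-0.575), np.float64(0.581))]
[[123, 129, 131], [121, 127, 128], [117, 121, 124], [125, 129, 131], [116, 121, 124], [242, 247, 248], [246, 249, 252], [109, 113, 115], [122, 127, 129], [123, 127, 130], [121, 126, 129], [119, 124, 127], [112, 119, 124], [80, 89, 91], [81, 90, 93], [96, 103, 107], [0, 0, 0], [0, 0, 3], [6, 2, 3], [3, 3, 4], [9, 6, 4], [5, 8, 5], [3, 3, 5], [5, 5, 6], [8, 5, 5]]
```

The rail spans z 0.58-0.643, with a lip at x = 0.308. In-plane, the forearm would touch it, so the elbow has to swing sideways. I'll fit a kinematic model from the two recorded poses and check which swivels fit.

```bash
cat > kin.py <<'E'
import numpy as np, itertools
from scipy.optimize import least_squares
from scipy.spatial.transform import Rotation as Ro
L1,L2,H,L3=.47,.5115,.246,.351
SG=[-1,1,-1,1,-1,1,-1]; OFF=0.
def fk(q,sg=None,L=None):
    sg=sg or SG; l1,l2,h,l3=L if L is not None else (L1,L2,H,L3)
    R=np.eye(3); p=np.array([0,0,h]); pts=[p]
    for i,a in enumerate('zyzyzyz'):
        R=R@Ro.from_euler(a,sg[i]*q[i]).as_matrix()
        if i==2: p=p+l1*R[:,2]; pts.append(p)
        if i==4: p=p+l2*R[:,2]; pts.append(p)
    p=p+l3*R[:,2]; pts.append(p)
    return pts,R
E
cat > fit.py <<'E'
from kin import *
Q=[[-1.155,.321,-.07,1.45,.023,1.371,-.057],[-1.13424907,-.15723881,-.09463398,2.08946838,-.0153991,1.21160354,-.05323437]]
T=[[.25407727,.59777949,.23832348],[.15719751,.37329141,.17800839]]
Re=np.array([[-.92036,.39107,-.0006],[.39107,.92036,-.0016],[-.0001,-.0017,-1]])
best=[]
for s in itertools.product((1,-1),repeat=4):
    sg=[-1,1,s[0],1,s[1],1,s[2]]
    if s[3]<0: continue
    f=lambda x: np.r_[[fk(q,sg,(x[0],x[1],.246,.246+x[2]))[0][-1]-t for q,t in zip(Q,T)]].ravel()
    o=least_squares(f,[.47,.51,.105]); R=fk(Q[0],sg)[1]; D=R.T@Re
    best.append((o.cost**.5,sg[2::2],o.x.round(4),D.round(3).tolist()))
for b in sorted(best,key=lambda b:b[0]): print(b)
E
python3 fit.py
```

```text
(np.float64(0.026443642736548586), [-1, -1, 1], array([0.4694, 0.5113, 0.1052]), [[-0.114, -0.994, 0.002], [0.994, -0.114, 0.001], [-0.0, 0.002, 1.0]])
(np.float64(0.026443642736548586), [-1, -1, -1], array([0.4694, 0.5113, 0.1052]), [[0.0, -1.0, 0.002], [1.0, 0.0, 0.0], [-0.0, 0.002, 1.0]])
(np.float64(0.03194711496252025), [-1, 1, 1], array([0.4613, 0.5121, 0.0966]), [[-0.105, -0.995, 0.004], [0.994, -0.105, -0.044], [0.045, -0.0, 0.999]])
(np.float64(0.03194711496252025), [-1, 1, -1], array([0.4613, 0.5121, 0.0966]), [[0.009, -1.0, -0.001], [0.999, 0.009, -0.045], [0.045, -0.0, 0.999]])
(np.float64(0.05114848657076973), [1, 1, 1], array([0.4725, 0.509 , 0.1089]), [[0.028, -1.0, 0.002], [1.0, 0.028, -0.001], [0.001, 0.002, 1.0]])
(np.float64(0.05114848657076973), [1, 1, -1], array([0.4725, 0.509 , 0.1089]), [[0.142, -0.99, 0.002], [0.99, 0.142, -0.001], [0.001, 0.002, 1.0]])
(np.float64(0.05400278824051399), [1, -1, 1], array([0.465 , 0.5097, 0.1009]), [[0.019, -1.0, -0.001], [0.999, 0.019, 0.044], [-0.044, -0.002, 0.999]])
(np.float64(0.05400278824051399), [1, -1, -1], array([0.465 , 0.5097, 0.1009]), [[0.132, -0.991, 0.004], [0.99, 0.132, 0.044], [-0.044, -0.002, 0.999]])
```

```bash
cat > kin.py <<'E'
import numpy as np
from scipy.optimize import least_squares
from scipy.spatial.transform import Rotation as Ro
L1,L2,H,L3,OFF=.469,.511,.246,.351,0.
def fk(q,L=None):
    l1,l2,h,l3,of=L if L is not None else (L1,L2,H,L3,OFF)
    R=np.eye(3); p=np.array([0,0,h]); pts=[p]
    for i,a in enumerate('zyzyzyz'):
        R=R@Ro.from_euler(a,(1 if i%2 else -1)*q[i]).as_matrix()
        if i==1: p=p+of*R[:,1]
        if i==2: p=p+l1*R[:,2]; pts.append(p)
        if i==4: p=p+l2*R[:,2]; pts.append(p)
    return pts+[p+l3*R[:,2]], R@Ro.from_euler('z',np.pi/2).as_matrix()
LO=np.array([-2.86,-.3,-1.38,.06,-1.56,.09,-2.69]); HI=np.array([2.86,2.09,1.24,2.45,4.7,2.05,2.69])
def top(q):
    """height of forearm centreline at x=.308 and .36, and wrist"""
    S,E,W,T=fk(q)[0]; f=lambda x: W[2]+(E-W)[2]*(W[0]-x)/(W[0]-E[0]) if E[0]<x<W[0] else np.nan
    return f(.308),f(.36)
def ik(p,yaw,q3,q0):
    """pose with q3 pinned; yaw = heading of tool y"""
    y=np.array([np.cos(yaw),np.sin(yaw),0]); z=np.array([0,0,-1.]); Rt=np.c_[np.cross(y,z),y,z]
    def f(q):
        q=np.insert(q,2,q3); P,R=fk(q); return np.r_[(P[-1]-p)*5,(R-Rt).ravel()]
    o=least_squares(f,np.delete(np.clip(q0,LO+.01,HI-.01),2),bounds=(np.delete(LO,2),np.delete(HI,2)))
    return np.insert(o.x,2,q3),o.cost
E
python3 - <<'E'
from kin import *
Q=[[-1.155,.321,-.07,1.45,.023,1.371,-.057],[-1.13424907,-.15723881,-.09463398,2.08946838,-.0153991,1.21160354,-.05323437]]
T=[[.25407727,.59777949,.23832348],[.15719751,.37329141,.17800839]]
o=least_squares(lambda x:np.r_[[fk(q,(x[0],x[1],.246,.246+x[2],x[3]))[0][-1]-t for q,t in zip(Q,T)]].ravel(),[.47,.51,.105,0]); print(o.x,o.fun*1000)
import kin; kin.L1,kin.L2,kin.L3,kin.OFF=o.x[0],o.x[1],.246+o.x[2],o.x[3]
for nm,p in dict(entry=(.36,.2,.15),rib=(.42,.02,.145),vial=(.5,-.135,.165),cap=(.43,-.21,.165),tube=(.477,-.36,.17)).items():
  for q3 in (-1.2,-.8,0,.8,1.2):
    b=min((ik(np.array(p),yaw,q3,q0)+(yaw,) for yaw in (0.,1.57) for q0 in (Q[1],[ -.3,.3,q3,1.8,-q3,1.2,0],[.8,.3,q3,1.8,q3,1.2,0],[-.8,.3,q3,1.8,-q3,.8,0])),key=lambda r:r[1])
    print(nm,q3,'cost %.1e'%b[1],b[0].round(2),'E',fk(b[0])[0][1].round(2),'line z',np.round(top(b[0]),3),b[2])
E
```

```text
[ 0.46615978  0.51371854  0.10134337 -0.02652186] [ 0.03973246  0.00723229  0.91312373 -0.10516419 -0.14634306 -0.91262122]
entry -1.2 cost 1.9e-26 [ 0.78 -0.2  -1.2   2.06 -0.21  1.16 -0.33] E [-0.09  0.05  0.7 ] line z [0.521 0.497] 0.0
entry -0.8 cost 4.1e-31 [ 0.29 -0.11 -0.8   2.08 -0.09  1.15 -0.47] E [-0.06 -0.01  0.71] line z [0.524 0.497] 0.0
entry 0 cost 8.0e-31 [-0.57 -0.12  0.    2.12 -0.    1.15  1.  ] E [-0.03 -0.05  0.71] line z [0.525   nan] 1.57
entry 0.8 cost 4.2e-30 [-1.45 -0.26  0.8   2.16  0.2   1.17  0.82] E [ 0.01 -0.12  0.7 ] line z [0.527 0.497] 1.57
entry 1.2 cost 7.4e-03 [-1.87 -0.3   1.2   2.1   0.28  1.23  0.77] E [ 0.07 -0.12  0.69] line z [0.541 0.509] 1.57
rib -1.2 cost 5.0e-30 [ 1.19 -0.12 -1.2   2.05 -0.12  1.14  0.05] E [-0.05  0.04  0.71] line z [0.544 0.52 ] 0.0
rib -0.8 cost 2.7e-27 [ 0.74 -0.08 -0.8   2.07 -0.06  1.13  1.54] E [-0.04  0.    0.71] line z [0.545 0.521] 1.57
rib 0 cost 2.0e-31 [-0.11 -0.1   0.    2.11  0.    1.13  1.46] E [-0.04 -0.03  0.71] line z [0.545 0.521] 1.57
rib 0.8 cost 2.1e-30 [-0.97 -0.22  0.8   2.15  0.17  1.15  1.32] 
[... 1144 characters left out ...]
line z [0.568 0.544] 0.0
cap 1.2 cost 1.8e-31 [-0.83 -0.13  1.2   2.01  0.13  1.18  0.31] E [-0.02 -0.06  0.71] line z [0.565 0.543] 0.0
tube -1.2 cost 8.3e-31 [ 1.5   0.56 -1.2   1.62  0.54  1.33  1.79] E [-0.01 -0.25  0.64] line z [0.56  0.547] 1.57
tube -0.8 cost 3.0e-31 [ 1.25  0.38 -0.8   1.64  0.28  1.25  0.4 ] E [ 0.03 -0.17  0.68] line z [0.578 0.56 ] 0.0
tube 0 cost 5.7e-31 [ 0.6   0.25  0.    1.68 -0.    1.21  2.17] E [ 0.08 -0.09  0.7 ] line z [0.594 0.571] 1.57
tube 0.8 cost 6.1e-31 [-0.07  0.29  0.8   1.72 -0.22  1.22  0.79] E [ 0.14 -0.02  0.69] line z [0.604 0.577] 0.0
tube 1.2 cost 1.5e-30 [-0.34  0.43  1.2   1.73 -0.42  1.27  0.96] E [0.19 0.04 0.67] line z [0.608 0.58 ] 0.0
```

The model fits to within about 1 mm. What matters now is the forearm's shape near the wrist. I'll swing slightly toward the camera's view, still outside the hood, and look.

Call:
apply_moves(increments=[0,0.3,-0.15,0,0,0,0.3,-0.15,0,0,0,0.23,-0.13,0,0,0,0,0,0,0])

```text
time_s: 1.58
position: [0.2434, 0.3334, 0.1797]
ee_rot: [[-0.919, 0.395, 0.001], [0.395, 0.919, 0.001], [-0.0, 0.001, -1.0]]
force: [-1.0, 0.9, 0.9]
width: -0.001
gripper_force: 0.0
```

Run:
```python
from h import *
im,d=snap('top','top2'); im2,d2=snap('side','side2')
s=arm.get_obs(); q=np.array(s['qpos']); print(s['position'],q.round(3)); 
W=np.array(s['position']); e=W[:2]/np.hypot(*W[:2])
vv,uu=np.mgrid[0:480,0:640]; uv=np.c_[uu.ravel(),vv.ravel()]
for n,dd in(('top',d),('side',d2)):
  p=bydepth(n,uv,dd)[dd.ravel()>0]; r=p[:,:2]@e; l=p[:,:2]@np.array([-e[1],e[0]])
  for r0 in np.arange(.0,.56,.03):
    k=(abs(l)<.1)&(abs(r-r0)<.015)&(p[:,2]>.14)&(p[:,2]<.8)&(p[:,0]<.3)
    if k.sum()>20: print(n,r0.round(2),k.sum(),np.percentile(p[k,2],[1,50,99]).round(3),np.percentile(l[k],[1,99]).round(3))
cv2.imwrite('pics/v2.png',np.hstack([im[100:,0:400],im2[:380,0:400]]))
```

```text
[0.24130587 0.33426625 0.17955169] [-1.046 -0.149  0.033  2.08   0.005  1.211  0.154]
top 0.0 4385 [0.309 0.717 0.741] [-0.044  0.05 ]
top 0.03 3614 [0.287 0.705 0.728] [-0.046  0.059]
top 0.06 3587 [0.28  0.694 0.714] [-0.066  0.046]
top 0.09 2052 [0.637 0.692 0.71 ] [-0.056  0.019]
top 0.12 2062 [0.625 0.676 0.69 ] [-0.043  0.021]
top 0.15 1858 [0.614 0.664 0.679] [-0.041  0.023]
top 0.18 1689 [0.602 0.653 0.668] [-0.04   0.025]
top 0.21 1480 [0.591 0.642 0.656] [-0.041  0.027]
top 0.24 447 [0.577 0.64  0.646] [-0.04   0.028]
top 0.27 62 [0.617 0.627 0.634] [-0.038 -0.02 ]
top 0.36 905 [0.24  0.307 0.426] [-0.026  0.01 ]
top 0.39 2440 [0.184 0.344 0.432] [-0.036  0.033]
top 0.42 599 [0.172 0.239 0.313] [-0.075  0.035]
top 0.45 37 [0.204 0.227 0.266] [-0.05   0.018]
side 0.0 2662 [0.145 0.326 0.511] [-0.071 -0.043]
side 0.03 1472 [0.145 0.275 0.487] [-0.067 -0.023]
side 0.06 450 [0.154 0.231 0.324] [-0.062 -0.023]
side 0.39 39 [0.176 0.188 0.233] [-0.021 -0.002]
side 0.42 359 [0.17  0.234 0.318] [-0.066 -0.003]
side 0.45 119 [0.217 0.248 0.3  ] [-0.047  0.005]
```

View pics/v2.png

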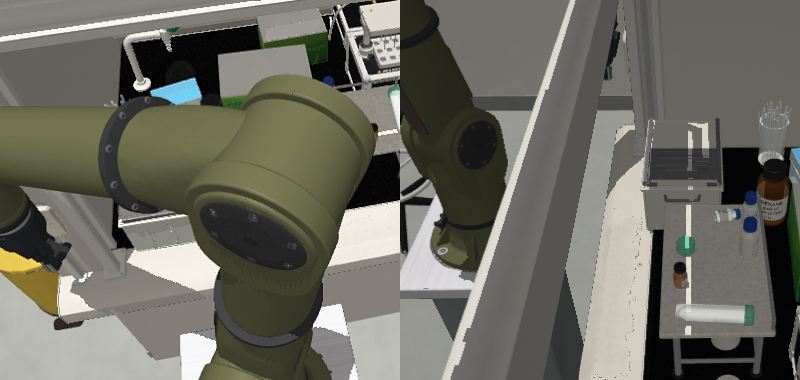

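The forearm is still thick 0.14 m behind the wrist. I'll calibrate its top surface against the model and look for the lowest-arm posture at each target.

```bash
sed -i 's/^L1,L2,H.*/L1,L2,H,L3,OFF=.4662,.5137,.246,.3473,-.0265/' kin.py
python3 - <<'E'
from kin import *
q=np.array([-1.046,-.149,.033,2.08,.005,1.211,.154]); S,E,W,T=fk(q)[0]; print(T)
e=W[:2]/np.hypot(*W[:2]); f=lambda r:W[2]+(E-W)[2]*(W[:2]@e-r)/((W-E)[:2]@e)
for r,t in((.03,.728),(.12,.69),(.21,.656),(.24,.646),(.27,.634)): print(r,t,f(r).round(3),(t-f(r)).round(3))
rng=np.random.default_rng(0)
def tops(q):
    S,E,W,T=fk(q)[0]; c=np.linalg.norm((E-W)[:2])/np.linalg.norm(E-W)
    return np.array([W[2]+(E-W)[2]*(W[0]-x)/(W[0]-E[0]) for x in(.308,.33,.36)]), c
for nm,p in dict(rib=(.42,.02,.14),vial=(.5,-.135,.16),cap=(.43,-.21,.16),tube=(.477,-.36,.16)).items():
  best=[]
  for q3 in (-1.37,-1.0,1.0,1.23):
    for _ in range(12):
      q0=rng.uniform(LO,HI); yaw=rng.uniform(-1.57,1.57); q,c=ik(np.array(p),yaw,q3,q0)
      if c<1e-8:
        t,_=tops(q); best.append((t[2],t.round(3),q.round(2),fk(q)[0][1].round(2)))
  best.sort(key=lambda b:b[0])
  print(nm,*best[:2],best[-1],sep='\n  ')
E
```

```text
[0.24165675 0.33514203 0.17863712]
0.03 0.728 0.671 0.057
0.12 0.69 0.637 0.053
0.21 0.656 0.603 0.053
0.24 0.646 0.591 0.055
0.27 0.634 0.58 0.054
rib
  (np.float64(0.5150393364389623), array([0.539, 0.529, 0.515]), array([ 1.43, -0.23, -1.37,  2.06, -0.25,  1.14,  1.51]), array([-0.04,  0.1 ,  0.7 ]))
  (np.float64(0.5150393364392769), array([0.539, 0.529, 0.515]), array([ 1.43, -0.23, -1.37,  2.06, -0.25,  1.14,  1.53]), array([-0.04,  0.1 ,  0.7 ]))
  (np.float64(0.5162949340077007), array([0.541, 0.531, 0.516]), array([ 0.95, -0.08, -1.  ,  2.06, -0.07,  1.12,  0.07]), array([-0.04,  0.01,  0.71]))
vial
  (np.float64(0.5532069518903211), array([0.57 , 0.563, 0.553]), array([ 1.36,  0.45, -1.37,  1.82,  0.46,  1.26, -0.47]), array([ 0.02, -0.2 ,  0.67]))
  (np.float64(0.5532069523839824), array([0.57 , 0.563, 0.553]), array([ 1.36,  0.45, -1.37,  1.82,  0.46,  1.26,  0.29]), array([ 0.02, -0.2 ,  0.67]))
  (np.float64(0.5709125354493264), array([0.595, 0.585, 0.571]), array([-0.92,  0.13,  1.23,  1.93, -0.13,  1.17,  1.49]), array([0.06, 0.03, 0.71]))
cap
  (np.float64(0.53572287
[... 195 characters left out ...]
rray([ 1.67,  0.25, -1.37,  1.91,  0.27,  1.19, -0.72]), array([-0.04, -0.11,  0.7 ]))
  (np.float64(0.5398102030617797), array([0.564, 0.554, 0.54 ]), array([-0.6 , -0.06,  1.  ,  2.01,  0.06,  1.16,  0.73]), array([-0.01, -0.04,  0.71]))
tube
  (np.float64(0.5285253640293407), array([0.538, 0.534, 0.529]), array([ 1.57,  0.71, -1.37,  1.63,  0.71,  1.39, -0.45]), array([-0.03, -0.31,  0.6 ]))
  (np.float64(0.5285253640460895), array([0.538, 0.534, 0.529]), array([ 1.57,  0.71, -1.37,  1.63,  0.71,  1.39,  1.57]), array([-0.03, -0.31,  0.6 ]))
  (np.float64(0.5742145323113599), array([0.604, 0.591, 0.574]), array([-0.36,  0.47,  1.23,  1.74, -0.46,  1.26, -0.42]), array([0.21, 0.05, 0.66]))
```

Run:
```python
from kin import *
q0=np.array([-1.046,-.149,.033,2.08,.005,1.211,.154])
for p in ((.235,.28,.145),(.262,.215,.14),(.30,.205,.14),(.35,.195,.145),(.42,.12,.145)):
  q,c=ik(np.array(p),1.57,.03,q0); S,E,W,T=fk(q)[0]; print(p,'%.1e'%c,q.round(3),'W',W.round(3),np.array(top(q)).round(3))
```

```text
(0.235, 0.28, 0.145) 1.1e-19 [-0.979 -0.23   0.03   2.217  0.007  1.155  0.617] W [0.235 0.28  0.492] [nan nan]
(0.262, 0.215, 0.14) 3.0e-22 [-0.8   -0.292  0.03   2.273  0.009  1.16   0.795] W [0.262 0.215 0.487] [nan nan]
(0.3, 0.205, 0.14) 3.1e-20 [-0.706 -0.23   0.03   2.227  0.008  1.144  0.89 ] W [0.3   0.205 0.487] [nan nan]
(0.35, 0.195, 0.145) 2.5e-20 [-0.607 -0.146  0.03   2.148  0.005  1.139  0.991] W [0.35  0.195 0.492] [0.515   nan]
(0.42, 0.12, 0.145) 9.8e-30 [-3.700e-01 -6.300e-02  3.000e-02  2.074e+00  2.000e-03  1.130e+00
  1.229e+00] W [0.42  0.12  0.492] [0.548 0.522]
```

Call:
apply_moves(increments=[0,-0.04,-0.34,-0.2,0.067,0,-0.01,-0.3,-0.15,0.067,0,0.14,-0.3,-0.03,0.058,0,0.13,-0.23,-0.02,0,0,0,0,0,0])

```text
time_s: 2.3
position: [0.2634, 0.2161, 0.1395]
ee_rot: [[-1.0, 0.001, 0.0], [0.001, 1.0, 0.001], [-0.0, 0.001, -1.0]]
force: [-0.1, -0.1, 0.2]
width: -0.001
gripper_force: 0.0
```

Run:
```python
from h import *
s=arm.get_obs(); print(np.array(s['position']).round(4),np.array(s['qpos']).round(3),np.array(s['tau']).round(1),s['force'])
```

```text
[0.2634 0.2161 0.1395] [-0.95  -0.294  0.16   2.274  0.05   1.159  0.752] [  0.8 -12.9  -0.7 -29.    0.3   0.1   0.2] [-0.10829577 -0.09618088  0.24312539]
```

Call:
apply_moves(increments=[0,0.4,-0.12,0.05,0,0,0.4,-0.14,0,0,0,0.3,-0.3,0,0,85,0.22,-0.4,0,0,85,0,-0.3,0,0,85,0,0,0,0])

```text
time_s: 3.05
position: [0.3956, 0.0901, 0.1446]
ee_rot: [[-1.0, 0.002, 0.0], [0.002, 1.0, 0.0], [-0.0, 0.0, -1.0]]
force: [-0.4, 0.5, 0.0]
width: 0.636
gripper_force: 0.0
```

```bash
cat > st.py <<'E'
from h import *; import kin
s=arm.get_obs(); q=np.array(s['qpos']); print('t',s['time_s'],'pos',np.array(s['position']).round(4),'q',q.round(3),'tau',np.array(s['tau']).round(1),'F',np.array(s['force']).round(1),'w',round(s['width'],3),'g',s['gripper_force'])
print('forearm top at .308,.36:',np.array(kin.top(q)).round(3)+.054)
E
python3 st.py
python3 - <<'E'
from h import *
# precise rib: points z .14-.15 in the box region, side view before
vv,uu=np.mgrid[0:480,0:640]; uv=np.c_[uu.ravel(),vv.ravel()]
d=np.load('/tmp/side0.npy'); p=bydepth('side',uv,d)
k=(p[:,2]>.1395)&(p[:,2]<.15)&(p[:,0]>.36)&(p[:,0]<.48)&(p[:,1]>-.02)&(p[:,1]<.06)
c,sz,a=cv2.minAreaRect((p[k][:,:2]*1000).astype(np.float32)); print('rib',c,sz,a,np.median(p[k],0))
k=(p[:,2]>.1275)&(p[:,2]<.1335)&(p[:,0]>.32)&(p[:,0]<.53)&(p[:,1]>-.02)&(p[:,1]<.25)
print('channels x',np.percentile(p[k][:,0],[1,30,45,55,70,99]).round(3),'y',np.percentile(p[k][:,1],[1,99]).round(3))
for lo,hi in((.32,.37),(.48,.53)):
    m=k&(p[:,0]>lo)&(p[:,0]<hi); print(np.polyfit(p[m][:,1],p[m][:,0],1))
E
```

```text
t 3.05 pos [0.3956 0.0901 0.1446] q [-0.787 -0.167  0.462  2.151  0.081  1.141  1.204] tau [  1.1 -17.1  -1.  -29.    0.3   0.1   0.2] F [-0.4  0.5  0. ] w 0.636 g 0.0
forearm top at .308,.36: [0.591 0.566]
rib (420.2844543457031, 27.60228157043457) (15.820125579833984, 67.1053466796875) 87.2388916015625 [0.42123673 0.02681364 0.14245602]
channels x [0.342 0.349 0.411 0.444 0.495 0.501] y [0.001 0.225]
[0.00248673 0.34612319]
[0.01598377 0.49494763]
```

Inside the hood with no contact. The rib centre is at (0.420, 0.0275). I'll straddle it with open fingers and slide the lid open.

Call:
apply_moves(increments=[85,0,0,0,0,85,0,0,0,0,85,0,-0.32,0.01,0,85,0,-0.31,0,0,40,0,0,-0.02,0,24,0,0,-0.03,0,24,0,0,0,0,24,0,0,0,0])

```text
time_s: 4.05
position: [0.3952, 0.028, 0.1403]
ee_rot: [[-1.0, -0.002, -0.0], [-0.002, 1.0, -0.0], [0.0, -0.0, -1.0]]
force: [-0.2, -1.4, 0.1]
width: 0.283
gripper_force: 0.0
```

```bash
python3 st.py
```

```text
t 4.05 pos [0.3952 0.028  0.1403] q [-0.727 -0.2    0.54   2.177  0.113  1.139  1.329] tau [ -0.  -14.   -2.9 -28.9   0.    0.   -0. ] F [-0.2 -1.4  0.1] w 0.283 g 0.0
forearm top at .308,.36: [0.586 0.561]
```

Call:
apply_moves(increments=[24,0,0.15,0,0,24,0,0.25,0,0,24,0,0.25,0,0,24,0,0.25,0,0,24,0,0.13,0,0,24,0,0,0,0])

```text
time_s: 4.8
position: [0.396, 0.1208, 0.1402]
ee_rot: [[-1.0, 0.002, -0.002], [0.002, 1.0, -0.017], [0.002, -0.017, -1.0]]
force: [0.8, -28.6, 10.7]
width: 0.28
gripper_force: 13.9
```

```bash
python3 st.py
python3 - <<'E'
from h import *
im,d=snap('side','side3')
vv,uu=np.mgrid[0:480,0:640]; uv=np.c_[uu.ravel(),vv.ravel()]
p=bydepth('side',uv,d)
for y in np.arange(0,.16,.02):
    k=(abs(p[:,0]-.47)<.012)&(abs(p[:,1]-y)<.008)&(p[:,2]<.15); print(y.round(2),np.median(p[k][:,2]).round(3) if k.any() else None)
k=(p[:,2]>.12)&(p[:,2]<.2)&(abs(p[:,0]-.53)>.0)
for nm,uv in dict(tube=[(280,313),(300,313),(320,314),(350,314)],vial=[(318,216),(328,215),(336,214),(343,213)],cap=[(286,240)]).items(): print(nm,bydepth('side',uv,d).round(3).tolist())
E
```

```text
t 4.8 pos [0.396  0.1208 0.1402] q [-0.82  -0.128  0.422  2.133  0.074  1.135  1.136] tau [-11.5 -17.1 -12.  -29.4  -8.   -3.9   0. ] F [  0.8 -28.6  10.7] w 0.28 g 13.865459561347961
forearm top at .308,.36: [0.59  0.563]
0.0 0.098
0.02 None
0.04 None
0.06 None
0.08 None
0.1 0.123
0.12 0.123
0.14 0.123
tube [[0.424, -0.365, 0.174], [0.454, -0.365, 0.174], [0.485, -0.369, 0.176], [0.53, -0.371, 0.177]]
vial [[0.489, -0.142, 0.168], [0.507, -0.139, 0.168], [0.521, -0.135, 0.166], [0.533, -0.148, 0.18]]
cap [[0.432, -0.203, 0.17]]
```

The lid is at its open stop. I'll back off, lift clear with the fingers open, and measure the objects accurately.

Call:
apply_moves(increments=[24,0,-0.12,0,0,24,0,0,0,0,85,0,0,0.04,0,85,0,0,0.04,0,85,0,0,0,0,85,-0.05,-0.3,0,0,85,-0.05,-0.4,0,0,85,0,-0.4,0,0,85,0,-0.4,0,0,85,0,0,0,0])

```text
time_s: 6.1
position: [0.3855, -0.0339, 0.1488]
ee_rot: [[-1.0, 0.005, 0.001], [0.005, 1.0, 0.001], [-0.001, 0.001, -1.0]]
force: [0.7, 0.9, -0.3]
width: 0.994
gripper_force: 0.0
```

```bash
python3 st.py
python3 - <<'E'
from h import *
im=cv2.imread('pics/side0.png'); im2=cv2.imread('pics/top0.png')
for n,I,boxes in (('side',im,dict(cap=(270,230,302,262),tubecap=(338,300,360,330),vcap=(335,200,346,225),amber=(270,258,292,292))),('top',im2,dict(cap=(322,228,346,252),tubecap=(388,180,402,198)))):
    hsv=cv2.cvtColor(I,cv2.COLOR_BGR2HSV)
    for nm,(a,b,c,d) in boxes.items():
        rg={'c':((70,60,40),(95,255,255)),'t':((65,40,30),(95,255,255)),'v':((100,80,30),(125,255,255)),'a':((0,70,20),(20,255,255))}[nm[0]]
        m=np.zeros(I.shape[:2],np.uint8); m[b:d,a:c]=cv2.inRange(hsv,*rg)[b:d,a:c]
        ys,xs=np.nonzero(m); print(n,nm,len(xs),(xs.min(),xs.max(),ys.min(),ys.max()),onz(n,[(xs.mean(),ys.mean())],{'c':.160,'t':.166,'v':.1615,'a':.173}[nm[0]]).round(4))
# point-cloud fits from side depth
d=np.load('/tmp/side0.npy'); vv,uu=np.mgrid[0:480,0:640]; p=bydepth('side',np.c_[uu.ravel(),vv.ravel()],d)
def box(nm,x0,x1,y0,y1,z0,z1):
    k=(p[:,0]>x0)&(p[:,0]<x1)&(p[:,1]>y0)&(p[:,1]<y1)&(p[:,2]>z0)&(p[:,2]<z1); P_=p[k]
    c,s,a=cv2.minAreaRect((P_[:,:2]*1000).astype(np.float32)); print(nm,k.sum(),np.round(c,1),np.round(s,1),round(a,1),P_.min(0).round(3),P_.max(0).round(3))
box('captop',.40,.46,-.24,-.17,.166,.176); box('vialtop',.47,.53,-.16,-.11,.166,.176); box('tube',.38,.56,-.40,-.33,.172,.19)
box('full',.39,.45,-.31,-.26,.188,.21); box('botA',.51,.57,-.17,-.10,.218,.24);box('botB',.51,.57,-.26,-.19,.21,.24)
E
```

```text
t 6.1 pos [ 0.3855 -0.0339  0.1488] q [-0.655 -0.256  0.602  2.187  0.155  1.169  1.437] tau [  1.  -11.1  -2.8 -29.2   0.4   0.1   0.2] F [ 0.7  0.9 -0.3] w 0.994 g 0.0
forearm top at .308,.36: [0.587 0.565]
side cap 314 (np.int64(277), np.int64(294), np.int64(236), np.int64(255)) [[ 0.4302 -0.2078  0.16  ]]
side tubecap 190 (np.int64(344), np.int64(353), np.int64(305), np.int64(325)) [[ 0.5293 -0.3644  0.166 ]]
side vcap 61 (np.int64(335), np.int64(345), np.int64(200), np.int64(224)) [[ 0.5279 -0.1313  0.1615]]
side amber 159 (np.int64(273), np.int64(286), np.int64(270), np.int64(287)) [[ 0.421  -0.2935  0.173 ]]
top cap 222 (np.int64(327), np.int64(341), np.int64(232), np.int64(248)) [[ 0.4295 -0.2066  0.16  ]]
top tubecap 65 (np.int64(388), np.int64(401), np.int64(186), np.int64(196)) [[ 0.5386 -0.3653  0.166 ]]
captop 182 [ 429.6 -207.6] [31.1 30. ] 59.2 [ 0.416 -0.223  0.166] [ 0.445 -0.19   0.172]
vialtop 154 [ 506.1 -134.6] [45.2 21.6] 9.3 [ 0.483 -0.146  0.166] [ 0.529 -0.122  0.174]
tube 892 [ 475.8 -360.4] [ 26.8 119.8] 84.8 [ 0.416 -0.379  0.172] [ 0.535 -0.346  0.183]
full 111 [ 422.3 -286.6] [17.6 18.3] 1.0 [ 0.413 -0.296  0.188] [ 0.431 -0.277  0.196]
botA 29 [ 544.8 -141.8] [14.3 17.3] 20.8 [ 0.537 -0.151  0.218] [ 0.551 -0.133  0.221]
botB 187 [ 537.8 -217. ] [22. 23.] 15.9 [ 0.527 -0.229  0.21 ] [ 0.548 -0.204  0.229]
```

The cap is at (0.430, -0.207), the vial at (0.506, -0.135) heading +9°, and the tube centre at (0.476, -0.362) heading about -5°. I'll creep toward the cap and watch the joint torques for any touch with the rail.

Call:
apply_moves(increments=[85,0,0,0.07,0,85,0,0,0.07,0,85,0,-0.4,0,0,85,0,-0.4,0,0,85,0,-0.3,0,0,85,0,0,0,0])

```text
time_s: 6.85
position: [0.3831, -0.1429, 0.1608]
ee_rot: [[-1.0, 0.004, -0.004], [0.004, 1.0, 0.001], [0.004, 0.001, -1.0]]
force: [0.2, -0.5, 0.7]
width: 0.994
gripper_force: 0.0
```

```bash
python3 st.py
```

```text
t 6.85 pos [ 0.3831 -0.1429  0.1608] q [-0.553 -0.24   0.762  2.13   0.177  1.197  1.695] tau [ -3.2  -8.6  -8.7 -35.9   0.6  -0.    0.2] F [ 0.2 -0.5  0.7] w 0.994 g 0.0
forearm top at .308,.36: [0.597 0.576]
```

```bash
python3 - <<'E'
from h import *
im,d=snap('top','top4')
for u in (560,600):
    rows=np.arange(30,90,3); uv=np.c_[np.full(len(rows),u),rows]; p=bydepth('top',uv,d); p0=bydepth('top',uv,np.load('/tmp/top0.npy'))
    print(u,[(int(r),a[2].round(3),b[2].round(3)) for r,a,b in zip(rows,p,p0) if .2<a[0]<.4])
s=arm.get_obs(); R=np.array(s['ee_rot']); print(s['tau'],s['position'])
E
python3 - <<'E'
import cv2; a=cv2.imread('pics/top4.png'); cv2.imwrite('pics/v4.png',a[0:400])
E
```

```text
560 [(30, np.float64(0.644), np.float64(0.644)), (33, np.float64(0.644), np.float64(0.642)), (36, np.float64(0.644), np.float64(0.644)), (39, np.float64(0.641), np.float64(0.641)), (42, np.float64(0.634), np.float64(0.636)), (45, np.float64(0.631), np.float64(0.63)), (48, np.float64(0.626), np.float64(0.626)), (51, np.float64(0.621), np.float64(0.623)), (54, np.float64(0.617), np.float64(0.616)), (57, np.float64(0.613), np.float64(0.612)), (60, np.float64(0.615), np.float64(0.615)), (63, np.float64(0.617), np.float64(0.616)), (66, np.float64(0.613), np.float64(0.613)), (69, np.float64(0.593), np.float64(0.593)), (72, np.float64(0.589), np.float64(0.588)), (75, np.float64(0.583), np.float64(0.581))]
600 [(30, np.float64(0.644), np.float64(0.643)), (33, np.float64(0.644), np.float64(0.642)), (36, np.float64(0.638), np.float64(0.639)), (39, np.float64(0.632), np.float64(0.632)), (42, np.float64(0.628), np.float64(0.628)), (45, np.float64(0.623), np.float64(0.624)), (48, np.float64(0.619), np.float64(0.62)), (51, np.float64(0.614), np.float64(0.614)), (54, np.float64(0.614), np.float64(0.613)), (57, np.float64(0.616), np.float64(0.616)), (60, np.float64(0.615), np.float64(0.614)), (63, np.float64(0.595), np.float64(0.595)), (66, np.float64(0.589), np.float64(0.592)), (69, np.float64(0.584), np.float64(0.584))]
[-3.54055323e+00 -8.82398665e+00 -9.16497767e+00 -3.64976120e+01
  5.56497239e-01  6.89103719e-03  6.52688812e-02] [ 0.3832121  -0.14184771  0.16082828]
```

View pics/v4.png

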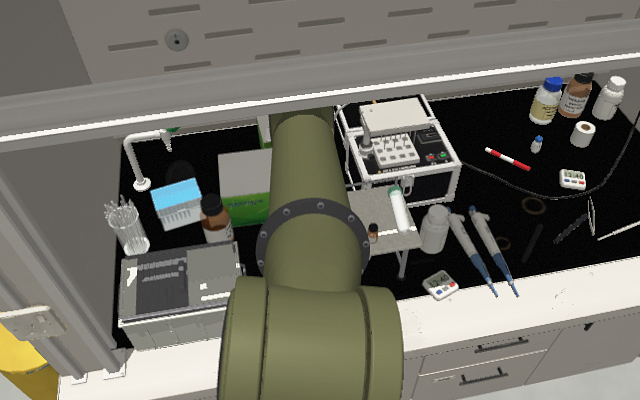

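The forearm is touching the underside of the rail, and the sash hasn't moved. I'll estimate the contact force and check what a downward push there should give.

Run:
```python
from kin import *
q=np.array([-.553,-.24,.762,2.13,.177,1.197,1.695])
def pt(q,s):
    S,E,W,T=fk(q)[0]; return W+(E-W)*s
S,E,W,T=fk(q)[0]; print('E',E.round(3),'W',W.round(3))
for x in (.36,.33,.308):
    s=(W[0]-x)/(W[0]-E[0]); J=np.array([(pt(q+np.eye(7)[i]*1e-5,s)-pt(q-np.eye(7)[i]*1e-5,s))/2e-5 for i in range(5)]).T
    print(x,pt(q,s).round(3),'Jz',J[2].round(3),'Jx',J[0].round(3),'Jy',J[1].round(3))
# z gained per swivel: null motion effect on forearm height at x=.345 with TCP fixed, for this TCP
for q3 in (-1.37,-1.2,-.9,-.6,0,.76):
    for z in(.157,):
        r,c=ik(np.array([.383,-.142,z]),1.57,q3,q*np.array([1,1,0,1,0,1,1])); print(q3,'%.0e'%c,r.round(2),np.array(top(r)).round(3)+.054)
```

```text
E [-0.08  -0.081  0.699] W [ 0.393 -0.142  0.509]
0.36 [ 0.36  -0.138  0.522] Jz [ 0.    -0.234 -0.066 -0.437  0.   ] Jx [-0.138  0.235 -0.077 -0.162  0.   ] Jy [-0.36   0.145 -0.392  0.106  0.   ]
0.33 [ 0.33  -0.134  0.534] Jz [ 0.    -0.211 -0.062 -0.407  0.   ] Jx [-0.134  0.245 -0.072 -0.151  0.   ] Jy [-0.33   0.151 -0.365  0.099  0.   ]
0.308 [ 0.308 -0.131  0.543] Jz [ 0.    -0.193 -0.059 -0.385  0.   ] Jx [-0.131  0.253 -0.068 -0.143  0.   ] Jy [-0.308  0.156 -0.346  0.093  0.   ]
-1.37 1e-03 [ 1.89 -0.3  -1.37  2.03 -0.31  1.22  2.21] [0.6   0.574]
-1.2 2e-16 [ 1.67 -0.26 -1.2   2.06 -0.26  1.19  2.16] [0.595 0.569]
-0.9 1e-30 [ 1.28 -0.15 -0.9   2.07 -0.12  1.16  2.01] [0.594 0.569]
-0.6 1e-27 [ 0.94 -0.12 -0.6   2.08 -0.08  1.16  1.95] [0.593 0.569]
0 4e-26 [ 0.29 -0.14  0.    2.12 -0.    1.16  1.86] [0.592 0.569]
0.76 2e-18 [-0.55 -0.27  0.76  2.15  0.2   1.19  1.69] [0.589 0.568]
```

The contact is roughly 17 N upward plus some friction, which is within limits, and the sash stayed put. I'll relieve the sideways drag and try a little more, since the sash is listed as a joint and may slide.

Call:
apply_moves(increments=[85,0,0.04,0,0,85,0,0,0.005,0,85,0,0,0.005,0])

```text
time_s: 7.28
position: [0.383, -0.1359, 0.1611]
ee_rot: [[-1.0, -0.004, -0.005], [-0.004, 1.0, -0.0], [0.005, -0.0, -1.0]]
force: [0.4, 0.2, -0.0]
width: 0.995
gripper_force: 0.0
```

```bash
python3 st.py
```

```text
t 7.275 pos [ 0.383  -0.1359  0.1611] q [-0.555 -0.244  0.746  2.133  0.178  1.199  1.685] tau [ -0.8 -11.9  -6.3 -45.8  -0.2   0.   -0. ] F [ 0.4  0.2 -0. ] w 0.995 g 0.0
forearm top at .308,.36: [0.597 0.577]
```

Call:
apply_moves(increments=[85,0,0,-0.04,0,85,-0.02,0.3,-0.04,0,0,0,0.3,0,0,0,0,0,0,0])

```text
time_s: 7.78
position: [0.3878, -0.0759, 0.1591]
ee_rot: [[-1.0, -0.005, 0.008], [-0.005, 1.0, -0.001], [-0.008, -0.001, -1.0]]
force: [0.4, -0.3, 0.1]
width: 0.601
gripper_force: 0.0
```

```bash
python3 st.py
cat >> kin.py <<'E'
def f33(q):
    S,E,W,T=fk(q)[0]; return W[2]+(E-W)[2]*(W[0]-.33)/(W[0]-E[0])+.054
E
python3 - <<'E'
from kin import *
print('contact',f33(np.array([-.553,-.24,.762,2.13,.177,1.197,1.695])))
for q3 in (-1.36,-1.1,1.2):
  for z in (.147,.157):
    for y in (.05,-.05,-.135,-.2,-.28,-.36):
      out=[]
      for x in (.38,.40,.42,.44,.46,.48,.50):
        b=min((ik(np.array([x,y,z]),0.,q3,[-q3,.3,q3,1.9,-q3/3,1.2,g]) for g in(-1.,1.)),key=lambda r:r[1]); out.append(round(f33(b[0])*1000) if b[1]<1e-6 else 0)
      print(q3,z,y,out)
E
```

```text
t 7.775 pos [ 0.3878 -0.0759  0.1591] q [-0.575 -0.258  0.624  2.164  0.162  1.185  1.548] tau [ -0.6 -10.2  -5.  -28.7  -0.3   0.   -0.2] F [ 0.4 -0.3  0.1] w 0.601 g 0.0
forearm top at .308,.36: [0.595 0.574]
contact 0.5882846983088039
-1.36 0.147 0.05 [0, 0, 588, 600, 609, 616, 620]
-1.36 0.147 -0.05 [0, 0, 590, 600, 607, 612, 615]
-1.36 0.147 -0.135 [0, 584, 592, 598, 603, 606, 608]
-1.36 0.147 -0.2 [576, 583, 589, 594, 597, 600, 600]
-1.36 0.147 -0.28 [572, 578, 582, 586, 588, 589, 589]
-1.36 0.147 -0.36 [566, 571, 574, 576, 577, 578, 577]
-1.36 0.157 0.05 [0, 0, 0, 607, 616, 623, 627]
-1.36 0.157 -0.05 [0, 0, 0, 607, 614, 619, 622]
-1.36 0.157 -0.135 [0, 0, 600, 606, 611, 614, 615]
-1.36 0.157 -0.2 [585, 592, 598, 602, 606, 608, 608]
-1.36 0.157 -0.28 [581, 587, 591, 595, 597, 598, 598]
-1.36 0.157 -0.36 [575, 580, 583, 585, 586, 586, 585]
-1.1 0.147 0.05 [0, 579, 590, 600, 610, 619, 626]
-1.1 0.147 -0.05 [0, 581, 591, 600, 609, 616, 623]
-1.1 0.147 -0.135 [574, 583, 592, 600, 608, 614, 619]
-1.1 0.147 -0.2 [575, 584, 592, 599, 606, 611, 615]
-1.1 0.147 -0.28 [574, 583, 590, 59
[... 253 characters left out ...]
600, 607, 613, 618, 622]
-1.1 0.157 -0.28 [583, 591, 598, 604, 608, 612, 615]
-1.1 0.157 -0.36 [581, 587, 593, 598, 601, 604, 606]
1.2 0.147 0.05 [0, 0, 0, 0, 609, 619, 628]
1.2 0.147 -0.05 [0, 0, 0, 0, 607, 618, 628]
1.2 0.147 -0.135 [0, 0, 0, 597, 610, 622, 631]
1.2 0.147 -0.2 [0, 0, 590, 603, 616, 626, 636]
1.2 0.147 -0.28 [575, 588, 601, 613, 624, 634, 642]
1.2 0.147 -0.36 [584, 598, 612, 623, 633, 641, 646]
1.2 0.157 0.05 [0, 0, 0, 0, 615, 625, 634]
1.2 0.157 -0.05 [0, 0, 0, 0, 612, 624, 634]
1.2 0.157 -0.135 [0, 0, 0, 603, 616, 627, 637]
1.2 0.157 -0.2 [0, 0, 597, 610, 621, 632, 641]
1.2 0.157 -0.28 [582, 595, 607, 619, 630, 639, 646]
1.2 0.157 -0.36 [592, 605, 618, 629, 638, 645, 650]
```

The sash is fixed and stiff, so I've backed off. The forearm clears the rail only with the elbow swung to the right (q3 near -1.36). Turning the tool until joint 7 reaches its lower limit should push the redundant swivel that way. I'll do that over the gap between shelf and box.

Call:
apply_moves(increments=[0,0,0.2,-0.06,-0.0875,0,0,0.15,0,-0.0875,0,0,0,0,-0.0875,0,0,0,0,-0.0875,0,0,0,0,-0.0875,0,0,0,0,-0.0875,0,0,0,0,-0.0875,0,0,0,0,-0.0875,0,0,0,0,-0.0875,0,0,0,0,-0.0875])

```text
time_s: 9.02
position: [0.3869, -0.0432, 0.1524]
ee_rot: [[0.264, 0.965, 0.007], [0.965, -0.264, -0.001], [0.001, 0.007, -1.0]]
force: [0.4, 1.5, 1.2]
width: 0.002
gripper_force: 0.0
```

Call:
apply_moves(increments=[0,0,0,0,-0.0875,0,0,0,0,-0.0875,0,0,0,0,-0.0875,0,0,0,0,-0.0875,0,0,0,0,-0.0875,0,0,0,0,-0.0875,0,0,0,0,-0.0875,0,0,0,0,-0.0875,0,0,0,0,-0.0875,0,0,0,0,-0.0875])

```text
time_s: 10.28
position: [0.387, -0.0431, 0.1524]
ee_rot: [[0.864, -0.504, 0.007], [-0.504, -0.864, -0.001], [0.006, -0.003, -1.0]]
force: [-0.1, -0.2, -0.3]
width: 0.001
gripper_force: 0.0
```

```bash
python3 st.py
python3 - <<'E'
from h import *
d=np.load('/tmp/side0.npy'); vv,uu=np.mgrid[0:480,0:640]; p=bydepth('side',np.c_[uu.ravel(),vv.ravel()],d)
k=(abs(p[:,2]-.15)<.004)&(p[:,0]>.36)&(p[:,0]<.6)&(p[:,1]<-.06)&(p[:,1]>-.5)
c,s,a=cv2.minAreaRect((p[k][:,:2]*1000).astype(np.float32)); print('board',c,s,a,np.percentile(p[k],[.5,99.5],axis=0).round(3))
for x in(.42,.47,.5): m=k&(abs(p[:,0]-x)<.01); print(x,p[m][:,1].max().round(4),p[m][:,1].min().round(4))
E
```

```text
t 10.275 pos [ 0.387  -0.0431  0.1524] q [-0.153 -0.192  0.177  2.169  0.037  1.155 -2.093] tau [ -0.8 -18.2  -0.7 -29.5   0.   -0.    1.5] F [-0.1 -0.2 -0.3] w 0.001 g 0.0
forearm top at .308,.36: [0.588 0.565]
board (479.5559997558594, -237.3134765625) (179.47128295898438, 301.7323303222656) 0.16791993379592896 [[ 0.391 -0.386  0.146]
 [ 0.565 -0.09   0.152]]
0.42 -0.0872 -0.3874
0.47 -0.0878 -0.3881
0.5 -0.0882 -0.387
```

Call:
apply_moves(increments=[0,0,0,0,-0.0875,0,0,0,0,-0.0875,0,0,0,0,-0.0875,0,0,0,0,-0.0875,0,0,0,0,-0.06])

```text
time_s: 10.9
position: [0.3873, -0.0434, 0.1572]
ee_rot: [[0.364, -0.931, 0.016], [-0.931, -0.364, -0.004], [0.01, -0.014, -1.0]]
force: [0.1, -0.3, 1.1]
width: 0.003
gripper_force: 0.0
```

```bash
python3 st.py
```

```text
t 10.9 pos [ 0.3873 -0.0434  0.1572] q [ 0.355 -0.188 -0.283  2.154 -0.054  1.153 -2.67 ] tau [-10.2 -16.8   5.5 -29.    0.3  -0.1   0.2] F [ 0.1 -0.3  1.1] w 0.003 g 0.0
forearm top at .308,.36: [0.588 0.566]
```

Call:
apply_moves(increments=[0,0,0,-0.03,-0.03,0,0,0,0,-0.03,0,0,0,0,-0.03])

```text
time_s: 11.28
position: [0.3871, -0.0441, 0.1546]
ee_rot: [[0.196, -0.98, 0.016], [-0.981, -0.196, -0.006], [0.009, -0.015, -1.0]]
force: [-0.6, 0.3, 0.2]
width: 0.003
gripper_force: 0.0
```

```bash
python3 st.py
```

```text
t 11.275 pos [ 0.3871 -0.0441  0.1546] q [ 1.027 -0.252 -0.86   2.141 -0.204  1.157 -2.682] tau [ -9.   -4.5   8.4 -28.    0.5  -0.2  -0. ] F [-0.6  0.3  0.2] w 0.003 g 0.0
forearm top at .308,.36: [0.582 0.56 ]
```

Joint 7 is held at its limit and the swivel follows: q3 is now -0.86. I'll build a small minimum-norm IK simulator to predict q3 along a path and plan the tube approach with it.

```bash
cat > sim.py <<'E'
from kin import *
def jac(q):
    P,R=fk(q); J=np.zeros((6,7)); e=1e-5
    for i in range(7):
        d=np.eye(7)[i]*e; P1,R1=fk(q+d); P0,R0=fk(q-d)
        J[:3,i]=(P1[-1]-P0[-1])/(2*e); W=(R1-R0)@R.T/(2*e); J[3:,i]=[W[2,1],W[0,2],W[1,0]]
    return J
M=.01
def go(q,p,head=None,n=40):
    """straight move to TCP p and heading (rad, tool y, continuous: delta given)"""
    q=q.copy(); P,R=fk(q); p0=P[-1]; worst=0; R0=R
    for k in range(1,n+1):
        t=p0+(np.array(p)-p0)*k/n; Rt=Ro.from_euler('z',(head or 0)*k/n).as_matrix()@R0
        for _ in range(3):
            P,R=fk(q); J=jac(q); e=np.r_[t-P[-1],Ro.from_matrix(Rt@R.T).as_rotvec()]
            act=np.ones(7,bool)
            for _ in range(4):
                dq=np.zeros(7); dq[act]=np.linalg.pinv(J[:,act])@e
                bad=act&(((q+dq)<LO+M)|((q+dq)>HI-M))
                if not bad.any(): break
                act&=~bad
            q=q+dq
        E,W=fk(q)[0][1:3]
        if W[0]>.33: worst=max(worst,f33(q))
    return q,worst
def show(nm,q,w): print(nm,'q',q.round(2),'p',fk(q)[0][-1].round(3),'now',round(f33(q),3) if fk(q)[0][2][0]>.33 else '-','worst',round(w,3))
E
python3 - <<'E'
from sim import *
# validate on history: yaw from q at 7.78
q=np.array([-.575,-.258,.624,2.164,.162,1.185,1.548]); q,w=go(q,[.387,-.043,.1524],-np.deg2rad(210)); show('val(expect q3 .177,q7 -2.09)',q,w)
q=np.array([1.027,-.252,-.86,2.141,-.204,1.157,-2.682])
for x,y in ((.375,-.08),(.375,-.40),(.27,-.52)):
    q,w=go(q,[x,y,.157]); show((x,y),q,w)
q,w=go(q,[.27,-.52,.157],-np.deg2rad(70)); show('yaw-70',q,w)
for yw in (60,40,40):
    q,w=go(q,fk(q)[0][-1],np.deg2rad(yw)); y=fk(q)[1][:,1]; show('yaw+%d head %.0f'%(yw,np.degrees(np.arctan2(y[1],y[0]))),q,w)
q,w=go(q,[.375,-.40,.157]); show('back',q,w); q,w=go(q,[.44,-.36,.157]); show('tube',q,w)
E
```

```text
val(expect q3 .177,q7 -2.09) q [-0.17 -0.19  0.19  2.17  0.03  1.17 -2.08] p [ 0.387 -0.043  0.152] now 0.579 worst 0.586
(0.375, -0.08) q [ 1.06 -0.24 -0.8   2.14 -0.18  1.16 -2.6 ] p [ 0.375 -0.08   0.157] now 0.575 worst 0.575
(0.375, -0.4) q [ 1.25  0.2  -0.53  1.8   0.1   1.16 -2.25] p [ 0.375 -0.4    0.157] now 0.58 worst 0.58
(0.27, -0.52) q [ 1.42  0.27 -0.43  1.71  0.11  1.17 -1.98] p [ 0.27  -0.52   0.157] now - worst 0.578
yaw-70 q [ 0.12  0.49  1.23  1.76 -0.49  1.23 -2.68] p [ 0.263 -0.541  0.145] now - worst 0
yaw+60 head -178 q [ 0.27  0.38  0.99  1.75 -0.35  1.2  -1.74] p [ 0.263 -0.541  0.145] now - worst 0
yaw+40 head -138 q [ 0.38  0.35  0.85  1.74 -0.29  1.19 -1.1 ] p [ 0.263 -0.541  0.145] now - worst 0
yaw+40 head -98 q [ 0.47  0.32  0.73  1.73 -0.24  1.19 -0.44] p [ 0.263 -0.541  0.145] now - worst 0
back q [ 0.2   0.17  0.64  1.84 -0.12  1.17 -0.83] p [ 0.375 -0.4    0.157] now 0.588 worst 0.588
tube q [ 0.12  0.21  0.6   1.79 -0.14  1.18 -0.95] p [ 0.44  -0.36   0.157] now 0.621 worst 0.621
```

Run:
```python
from sim import *
q=np.array([1.027,-.252,-.86,2.141,-.204,1.157,-2.682])
H=lambda q:np.degrees(np.arctan2(*fk(q)[1][[1,0],1])).round(0)
for x,y in ((.375,-.08),(.375,-.40)):
    q,w=go(q,[x,y,.157]); show((x,y),q,w)
qa=q
for tag,P in (('near',[(.375,-.40)]),('mid',[(.33,-.46)]),('far',[(.28,-.5)])):
    q=qa
    for x,y in P: q,w=go(q,[x,y,.157])
    for yw in (90,90,79,10,10):
        q,w=go(q,[*fk(q)[0][-1][:2],.157],np.deg2rad(yw)); show(f'{tag} yaw+{yw} head {H(q)}',q,w)
    q,w=go(q,[.375,-.385,.157]); show('back',q,w)
    y=fk(q)[1][:,1]; q,w=go(q,[.375,-.385,.157],np.deg2rad(85-H(q))); show('align',q,w)
    q,w=go(q,[.44,-.36,.157]); show('tube',q,w)
```

```text
(0.375, -0.08) q [ 1.06 -0.24 -0.8   2.14 -0.18  1.16 -2.6 ] p [ 0.375 -0.08   0.157] now 0.575 worst 0.575
(0.375, -0.4) q [ 1.25  0.2  -0.53  1.8   0.1   1.16 -2.25] p [ 0.375 -0.4    0.157] now 0.58 worst 0.58
near yaw+90 head -79.0 q [ 1.41  0.25 -0.71  1.77  0.16  1.19 -0.72] p [ 0.375 -0.4    0.157] now 0.58 worst 0.58
near yaw+90 head 11.0 q [ 1.58  0.33 -0.95  1.75  0.29  1.22  0.75] p [ 0.375 -0.4    0.157] now 0.581 worst 0.581
near yaw+79 head 90.0 q [ 1.77  0.45 -1.23  1.76  0.47  1.25  1.99] p [ 0.375 -0.4    0.157] now 0.576 worst 0.581
near yaw+10 head 100.0 q [ 1.79  0.48 -1.27  1.76  0.5   1.26  2.15] p [ 0.375 -0.4    0.157] now 0.575 worst 0.576
near yaw+10 head 110.0 q [ 1.81  0.5  -1.31  1.77  0.53  1.27  2.3 ] p [ 0.375 -0.4    0.157] now 0.574 worst 0.575
back q [ 1.83  0.48 -1.33  1.79  0.51  1.26  2.29] p [ 0.375 -0.385  0.157] now 0.574 worst 0.574
align q [ 1.77  0.42 -1.23  1.79  0.43  1.24  1.91] p [ 0.375 -0.385  0.157] now 0.577 worst 0.577
tube q [ 1.57  0.48 -1.18  1.71  0.48  1.27  1.77] p [ 0.44  -0.36   0.157] now 0.596 worst 0.596
mid yaw+90 head 
[... 971 characters left out ...]
 q [ 1.75  0.37 -0.89  1.7   0.31  1.24  0.98] p [ 0.28  -0.5    0.157] now - worst 0
far yaw+79 head 90.0 q [ 1.93  0.48 -1.16  1.71  0.48  1.26  2.24] p [ 0.28  -0.5    0.157] now - worst 0
far yaw+10 head 100.0 q [ 1.96  0.5  -1.2   1.71  0.51  1.27  2.39] p [ 0.28  -0.5    0.157] now - worst 0
far yaw+10 head 110.0 q [ 1.98  0.53 -1.24  1.71  0.53  1.28  2.55] p [ 0.28  -0.5    0.157] now - worst 0
back q [ 1.81  0.45 -1.29  1.79  0.48  1.25  2.31] p [ 0.375 -0.385  0.157] now 0.575 worst 0.575
align q [ 1.75  0.39 -1.19  1.79  0.41  1.23  1.93] p [ 0.375 -0.385  0.157] now 0.578 worst 0.578
tube q [ 1.55  0.46 -1.14  1.71  0.46  1.26  1.79] p [ 0.44  -0.36   0.157] now 0.597 worst 0.597
```

The simulator reproduces the arm's behaviour. One more property helps: when a limit stops a row short, the reached pose becomes the new command, so a tilt would persist (there is about 1° already). Pushing outward at full stretch, in the open space to the right of the hood front, should tilt the tool forward. With about 18° of tilt the wrist stays low and back, and every target clears the rail. I'll simulate that first.

Run:
```python
from sim import *
q=np.array([1.027,-.252,-.86,2.141,-.204,1.157,-2.682])
for x,y,z in ((.37,-.12,.157),(.36,-.25,.157),(.28,-.42,.16),(.16,-.60,.2),(.16,-.82,.25)):
    q,w=go(q,[x,y,z]); show((x,y,z),q,w)
for k in range(16):
    P,R=fk(q); t=P[-1]+.0625*np.array([.19,-.98,0]); q,w=go(q,t,n=3)
    Z=fk(q)[1][:,2]; Y=fk(q)[1][:,1]
    if k%3==0: print(k,q.round(2),fk(q)[0][-1].round(3),'toolz',Z.round(3),'tilt',np.degrees(np.arccos(-Z[2])).round(1),Y.round(2))
```

```text
(0.37, -0.12, 0.157) q [ 1.09 -0.21 -0.74  2.13 -0.16  1.16 -2.53] p [ 0.37  -0.12   0.157] now 0.574 worst 0.574
(0.36, -0.25, 0.157) q [ 1.19 -0.06 -0.61  2.03 -0.04  1.14 -2.35] p [ 0.36  -0.25   0.157] now 0.571 worst 0.574
(0.28, -0.42, 0.16) q [ 1.35  0.09 -0.43  1.9   0.03  1.15 -2.03] p [ 0.28 -0.42  0.16] now - worst 0.57
(0.16, -0.6, 0.2) q [ 1.51  0.29 -0.29  1.58  0.07  1.27 -1.73] p [ 0.16 -0.6   0.2 ] now - worst 0
(0.16, -0.82, 0.25) q [ 1.44  0.76 -0.21  0.79  0.13  1.59 -1.65] p [ 0.16 -0.82  0.25] now - worst 0
0 [ 1.39  1.   -0.18  0.39  0.14  1.75 -1.62] [ 0.172 -0.881  0.25 ] toolz [ 0.017 -0.007 -1.   ] tilt 1.0 [-0.98 -0.2  -0.01]
3 [ 1.31  1.2   1.21  0.09 -1.19  1.88 -1.55] [ 0.178 -0.913  0.237] toolz [ 0.019 -0.024 -1.   ] tilt 1.7 [-0.98 -0.2  -0.01]
6 [ 1.31  1.2   1.21  0.09 -1.19  1.88 -1.55] [ 0.177 -0.913  0.237] toolz [ 0.017 -0.024 -1.   ] tilt 1.7 [-0.98 -0.2  -0.01]
9 [ 1.31  1.2   1.21  0.09 -1.19  1.88 -1.55] [ 0.177 -0.913  0.237] toolz [ 0.016 -0.025 -1.   ] tilt 1.7 [-0.98 -0.19 -0.01]
12 [ 1.31  1.2   1.21  0.09 -1.19  1.88 -1.55] [ 0.177 -0.913  0.238] toolz [ 0.014 -0.026 -1.   ] tilt 1.7 [-0.98 -0.19 -0.01]
15 [ 1.31  1.2   1.21  0.09 -1.19  1.88 -1.55] [ 0.176 -0.913  0.238] toolz [ 0.013 -0.026 -1.   ] tilt 1.7 [-0.98 -0.19 -0.01]
```

```bash
cat > sim2.py <<'E'
from sim import *
def step(q,dp,yaw,lam=.02,it=6):
    P,R=fk(q); t=P[-1]+np.array(dp); Rt=Ro.from_euler('z',yaw).as_matrix()@R; q=q.copy()
    for _ in range(it):
        P,R=fk(q); J=jac(q); e=np.r_[t-P[-1],Ro.from_matrix(Rt@R.T).as_rotvec()]
        n=np.linalg.norm(e[:3]); e=e*min(1,.03/max(n,1e-9)) if n>.03 else e
        act=np.ones(7,bool)
        for _ in range(5):
            Ja=J[:,act]; dq=np.zeros(7); dq[act]=Ja.T@np.linalg.solve(Ja@Ja.T+lam**2*np.eye(6),e)
            bad=act&(((q+dq)<LO+.01)&(dq<0)|((q+dq)>HI-.01)&(dq>0))
            if not bad.any(): break
            act&=~bad
        q=q+np.clip(dq,-.2,.2)
    return q
def rep(k,q):
    Z=fk(q)[1][:,2]; print(k,q.round(2),fk(q)[0][-1].round(3),'toolz',Z.round(3),'tilt',np.degrees(np.arccos(-Z[2])).round(1))
E
python3 - <<'E'
from sim2 import *
q0=np.array([1.51,.29,-.29,1.58,.07,1.27,-1.73])
print('inner'); q=q0
for k in range(40):
    q=step(q,[-.0075,.028,0],0)
    if k%4==3: rep(k,q)
print('outer'); q=q0
for k in range(40):
    q=step(q,[.0075,-.029,0.002],0)
    if k%4==3: rep(k,q)
E
```

```text
inner
3 [ 1.56  0.05 -0.31  1.85 -0.    1.23 -1.69] [ 0.133 -0.486  0.2  ] toolz [ 0.019 -0.008 -1.   ] tilt 1.2
7 [ 1.59 -0.22 -0.3   2.09 -0.08  1.26 -1.62] [ 0.103 -0.374  0.2  ] toolz [ 0.019 -0.008 -1.   ] tilt 1.2
11 [ 1.66 -0.22 -0.39  2.16 -0.15  1.22 -1.56] [ 0.118 -0.343  0.164] toolz [ 0.044  0.039 -0.998] tilt 3.4
15 [ 1.66 -0.22 -0.39  2.25 -0.19  1.17 -1.52] [ 0.118 -0.31   0.124] toolz [ 0.07   0.085 -0.994] tilt 6.3
19 [ 1.6  -0.22 -0.36  2.36 -0.2   1.1  -1.52] [ 0.114 -0.267  0.076] toolz [ 0.067  0.124 -0.99 ] tilt 8.1
23 [ 1.88 -0.22 -0.62  2.39 -0.26  1.08 -1.45] [ 0.11  -0.245  0.054] toolz [ 0.058  0.156 -0.986] tilt 9.6
27 [ 1.93 -0.22 -0.68  2.39 -0.27  1.11 -1.45] [ 0.111 -0.231  0.053] toolz [ 0.047  0.19  -0.981] tilt 11.3
31 [ 1.93 -0.22 -0.7   2.39 -0.27  1.14 -1.47] [ 0.114 -0.218  0.054] toolz [ 0.035  0.222 -0.974] tilt 13.0
35 [ 1.9  -0.22 -0.71  2.39 -0.28  1.17 -1.5 ] [ 0.12  -0.203  0.056] toolz [ 0.023  0.254 -0.967] tilt 14.8
39 [ 1.86 -0.22 -0.71  2.39 -0.28  1.2  -1.55] [ 0.13  -0.186  0.059] toolz [ 0.009  0.285 -0.959] tilt 16.5
outer
3 [ 1.
[... 375 characters left out ...]
21  0.186] toolz [ 0.032 -0.059 -0.998] tilt 3.9
19 [ 1.14  1.24  1.2   0.28 -1.15  1.69 -1.53] [ 0.251 -0.94   0.164] toolz [ 0.041 -0.094 -0.995] tilt 5.9
23 [ 1.15  1.26  1.2   0.28 -1.16  1.63 -1.53] [ 0.256 -0.957  0.145] toolz [ 0.05  -0.128 -0.99 ] tilt 7.9
27 [ 1.15  1.28  1.2   0.28 -1.17  1.58 -1.53] [ 0.26  -0.974  0.128] toolz [ 0.059 -0.163 -0.985] tilt 10.0
31 [ 1.15  1.3   1.2   0.28 -1.18  1.52 -1.53] [ 0.264 -0.99   0.113] toolz [ 0.069 -0.198 -0.978] tilt 12.1
35 [ 1.15  1.32  1.2   0.28 -1.18  1.47 -1.53] [ 0.268 -1.006  0.1  ] toolz [ 0.078 -0.233 -0.969] tilt 14.2
39 [ 1.15  1.33  1.2   0.28 -1.19  1.42 -1.53] [ 0.271 -1.02   0.088] toolz [ 0.086 -0.267 -0.96 ] tilt 16.3
```

Call:
apply_moves(increments=[0,-0.13,-0.3,0.03,0,0,-0.12,-0.4,0.01,0,0,-0.05,-0.45,0,0,0,-0.05,-0.45,0,0,0,-0.2,-0.45,0,0,0,-0.2,-0.45,0,0,0,-0.25,-0.45,0.1,0,0,-0.25,-0.45,0.15,0,0,-0.2,-0.5,0.2,0])

```text
time_s: 12.4
position: [0.2388, -0.4381, 0.204]
ee_rot: [[0.196, -0.981, 0.013], [-0.981, -0.196, -0.01], [0.012, -0.011, -1.0]]
force: [0.8, -0.4, 0.5]
width: -0.004
gripper_force: 0.0
```

```bash
python3 st.py
```

```text
t 12.4 pos [ 0.2388 -0.4381  0.204 ] q [ 1.344  0.024 -0.324  1.867  0.002  1.236 -1.926] tau [ -0.1 -32.8   0.2 -27.    0.1  -0.2  -0.6] F [ 0.8 -0.4  0.5] w -0.004 g 0.0
forearm top at .308,.36: [nan nan]
```

Call:
apply_moves(increments=[0,-0.1,-0.5,0.06,0,0,-0.1,-0.5,0.06,0,0,-0.1,-0.5,0.06,0,0,-0.1,-0.5,0.06,0,0,-0.1,-0.5,0.06,0,0,-0.1,-0.5,0.06,0,0,-0.05,-0.5,0.06,0,0,0,-0.5,0.06,0])

```text
time_s: 13.4
position: [0.1721, -0.838, 0.2521]
ee_rot: [[0.194, -0.981, 0.011], [-0.981, -0.194, -0.012], [0.014, -0.008, -1.0]]
force: [0.3, -1.6, 1.9]
width: -0.0
gripper_force: 0.0
```

```bash
python3 st.py
```

```text
t 13.4 pos [ 0.1721 -0.838   0.2521] q [ 1.407  0.813 -0.173  0.697  0.119  1.623 -1.65 ] tau [  0.7 -77.7  -2.1 -24.5  -0.1  -0.4  -0.2] F [ 0.3 -1.6  1.9] w -0.0 g 0.0
forearm top at .308,.36: [nan nan]
```

Matches the simulation. Now I push outward at the limit and watch the tilt.

Call:
apply_moves(increments=[0,0.06,-0.3,0.03,0,0,0.06,-0.3,0.03,0,0,0.08,-0.4,0.1,0,0,0.08,-0.4,0.1,0,0,0.08,-0.4,0.1,0])

```text
time_s: 14.02
position: [0.2206, -0.9072, 0.2603]
ee_rot: [[0.265, -0.964, 0.026], [-0.962, -0.266, -0.059], [0.064, -0.009, -0.998]]
force: [-11.3, -13.4, 17.6]
width: 0.003
gripper_force: 0.0
```

```bash
python3 st.py
```

```text
t 14.025 pos [ 0.2206 -0.9072  0.2603] q [ 1.326  1.162 -0.556  0.057  0.534  1.868 -1.581] tau [-23.5 -53.2 -11.4 -73.4   1.2   2.4  -0.4] F [-11.3 -13.4  17.6] w 0.003 g 0.0
forearm top at .308,.36: [nan nan]
```

Call:
apply_moves(increments=[0,0.03,-0.15,0.0,0,0,0.03,-0.15,0,0,0,0.03,-0.15,0,0])

```text
time_s: 14.4
position: [0.2134, -0.925, 0.2474]
ee_rot: [[0.256, -0.967, 0.007], [-0.962, -0.255, -0.093], [0.092, 0.017, -0.996]]
force: [0.2, -0.2, -0.2]
width: 0.003
gripper_force: 0.0
```

```bash
python3 st.py
```

```text
t 14.4 pos [ 0.2134 -0.925   0.2474] q [ 1.32   1.176 -0.313  0.057  0.325  1.819 -1.576] tau [ -0.1 -83.2  -1.1 -36.    0.7  -0.3  -0. ] F [ 0.2 -0.2 -0.2] w 0.003 g 0.0
forearm top at .308,.36: [nan nan]
```

Call:
apply_moves(increments=[0,0.04,-0.3,0.05,0,0,0.04,-0.3,0.05,0,0,0.04,-0.3,0.05,0,0,0.04,-0.3,0.05,0,0,0.04,-0.3,0.05,0])

```text
time_s: 15.02
position: [0.2099, -0.9715, 0.2334]
ee_rot: [[0.254, -0.967, 0.029], [-0.947, -0.255, -0.196], [0.197, 0.022, -0.98]]
force: [-0.0, 0.4, 0.8]
width: -0.001
gripper_force: 0.0
```

```bash
python3 st.py
```

```text
t 15.025 pos [ 0.2099 -0.9715  0.2334] q [ 1.314  1.204  0.345  0.057 -0.321  1.684 -1.543] tau [ -0.1 -84.7  -0.8 -36.6   1.   -0.8  -0. ] F [-0.   0.4  0.8] w -0.001 g 0.0
forearm top at .308,.36: [nan nan]
```

Call:
apply_moves(increments=[0,0.02,-0.3,0.05,0,0,0.02,-0.3,0.05,0,0,0.02,-0.3,0.05,0,0,0.02,-0.3,0.05,0])

```text
time_s: 15.52
position: [0.2008, -1.009, 0.2242]
ee_rot: [[0.251, -0.967, 0.046], [-0.927, -0.254, -0.277], [0.28, 0.027, -0.96]]
force: [0.0, 0.0, -0.4]
width: 0.003
gripper_force: 0.0
```

```bash
python3 st.py
python3 - <<'E'
from sim2 import *
from h import arm
q=np.array(arm.get_obs()['qpos']); P,R=fk(q); print('model',P[-1].round(4),R.round(3).tolist())
# return path with yaw: predict
w=0
def mv(q,dst,yaw,n):
    p0=fk(q)[0][-1]; d=(np.array(dst)-p0)/n
    for k in range(n): q=step(q,np.array(dst)-(n-1-k)*d-fk(q)[0][-1],yaw/n)
    return q
for dst,yaw in (((.17,-.85,.25),0),((.17,-.6,.25),40),((.25,-.42,.2),40),((.36,-.36,.19),0),((.40,-.36,.165),0),((.455,-.36,.163),0)):
    q=mv(q,dst,np.deg2rad(yaw),12); Y=fk(q)[1][:,1]; W=fk(q)[0][2]; rep(dst,q); print('   heady',np.degrees(np.arctan2(Y[1],Y[0])).round(1),'W',W.round(3),'f33',f33(q).round(3) if W[0]>.33 else '-')
E
```

```text
t 15.525 pos [ 0.2008 -1.009   0.2242] q [ 1.325  1.23   0.698  0.057 -0.674  1.583 -1.516] tau [ -0.2 -85.6   0.5 -32.    0.7  -1.2  -0.1] F [ 0.   0.  -0.4] w 0.003 g 0.0
forearm top at .308,.36: [nan nan]
model [ 0.1985 -1.0097  0.2183] [[0.251, -0.967, 0.046], [-0.927, -0.254, -0.277], [0.28, 0.027, -0.96]]
(0.17, -0.85, 0.25) [ 0.9   0.66  0.77  1.12 -0.49  1.23 -1.29] [ 0.17 -0.85  0.25] toolz [ 0.046 -0.277 -0.96 ] tilt 16.3
   heady -165.3 W [ 0.154 -0.754  0.583] f33 -
(0.17, -0.6, 0.25) [ 0.72  0.08  0.67  1.75 -0.26  1.11 -0.71] [ 0.17 -0.6   0.25] toolz [ 0.213 -0.183 -0.96 ] tilt 16.3
   heady -125.3 W [ 0.096 -0.537  0.583] f33 -
(0.25, -0.42, 0.2) [ 0.6  -0.13  0.53  2.03 -0.21  1.11 -0.27] [ 0.25 -0.42  0.2 ] toolz [ 0.281 -0.003 -0.96 ] tilt 16.3
   heady -85.3 W [ 0.152 -0.419  0.533] f33 -
(0.36, -0.36, 0.19) [ 0.49 -0.1   0.37  2.04 -0.21  1.02 -0.53] [ 0.36 -0.36  0.19] toolz [ 0.281 -0.003 -0.96 ] tilt 16.3
   heady -85.3 W [ 0.262 -0.359  0.523] f33 -
(0.4, -0.36, 0.165) [ 0.46 -0.02  0.36  2.02 -0.24  0.96 -0.55] [ 0.4   -0.36   0.165] toolz [ 0.281 -0.003 -0.96 ] tilt 16.3
   heady -85.3 W [ 0.302 -0.359  0.498] f33 -
(0.455, -0.36, 0.163) [ 0.42  0.07  0.33  1.94 -0.26  0.94 -0.6 ] [ 0.455 -0.36   0.163] toolz [ 0.281 -0.003 -0.96 ] tilt 16.3
   heady -85.3 W [ 0.357 -0.359  0.496] f33 0.568
```

Call:
apply_moves(increments=[0,0.02,-0.3,0.05,0,0,-0.05,0.4,0.05,0,0,-0.05,0.4,0.05,0,0,-0.05,0.4,0.05,0,0,-0.05,0.4,0.05,0,0,0,0.5,0,0.083,0,0,0.5,0,0.083,0,0,0.5,0,0.083,0,0,0.5,0,0.083,0,0,0.5,0,0.083])

```text
time_s: 16.77
position: [0.1846, -0.6425, 0.2491]
ee_rot: [[0.865, -0.427, 0.263], [-0.396, -0.903, -0.163], [0.307, 0.037, -0.951]]
force: [-0.4, -0.1, 1.0]
width: -0.003
gripper_force: 0.0
```

```bash
python3 st.py
```

```text
t 16.775 pos [ 0.1846 -0.6425  0.2491] q [ 0.747  0.239  0.734  1.634 -0.442  1.159 -0.411] tau [  0.4 -32.2   5.2 -32.6  -1.6  -0.8  -1.2] F [-0.4 -0.1  1. ] w -0.003 g 0.0
forearm top at .308,.36: [nan nan]
```

Tilt is now 18° and holds. Inside the hood this lets me reach everything. Order: cap, vial, then the tube, which must pass in front of the standing vial. Heading in for the cap now.

Call:
apply_moves(increments=[46,0.23,0.44,-0.06,0.042,46,0.23,0.44,-0.06,0.042,46,0.23,0.44,-0.06,0.042,46,0.23,0.44,-0.06,0.042,46,0.23,0.44,-0.06,0.04,46,0.16,0.39,-0.06,0,46,0.16,0.39,-0.06,0,46,0.16,0.39,-0.06,0,46,0.16,0.39,-0.06,0])

```text
time_s: 17.9
position: [0.3658, -0.2665, 0.1953]
ee_rot: [[0.951, -0.013, 0.309], [-0.002, -0.999, -0.038], [0.309, 0.035, -0.95]]
force: [0.2, -1.1, -0.3]
width: 0.536
gripper_force: 0.0
```

```bash
cat >> st.py <<'E'
R=np.array(s['ee_rot']); z=R[:,2]; print('yhead',np.degrees(np.arctan2(R[1,1],R[0,1])).round(1),'tilt',np.degrees(np.arccos(-z[2])).round(1),'W',(np.array(s['position'])-.347*z).round(3),'f33',kin.f33(q).round(3))
E
sed -i 's/$//' st.py; python3 st.py
```

```text
t 17.9 pos [ 0.3658 -0.2665  0.1953] q [ 0.433 -0.29   0.231  2.186 -0.116  0.968 -0.862] tau [  0.2 -14.2   0.8 -31.7  -0.6  -0.9   0.8] F [ 0.2 -1.1 -0.3] w 0.536 g 0.0
forearm top at .308,.36: [nan nan]
yhead -90.8 tilt 18.1 W [ 0.259 -0.253  0.525] f33 0.549
```

Call:
apply_moves(increments=[44,0.15,0.17,-0.02,0,44,0.14,0.17,-0.02,0,44,0.18,0.12,0,0,44,0.17,0.13,0,0,44,0,0,0,0])

```text
time_s: 18.52
position: [0.43, -0.2069, 0.1906]
ee_rot: [[0.951, -0.01, 0.308], [0.0, -0.999, -0.035], [0.308, 0.034, -0.951]]
force: [-0.2, 0.2, -0.0]
width: 0.511
gripper_force: 0.0
```

```bash
python3 st.py
```

```text
t 18.525 pos [ 0.43   -0.2069  0.1906] q [ 0.372 -0.233  0.088  2.16  -0.107  0.92  -1.062] tau [ -0.6 -17.9  -1.5 -31.6  -0.6  -1.5  -0.2] F [-0.2  0.2 -0. ] w 0.511 g 0.0
forearm top at .308,.36: [0.581   nan]
yhead -90.6 tilt 18.1 W [ 0.323 -0.195  0.521] f33 0.571
```

Call:
apply_moves(increments=[44,0,0,-0.15,0,44,0,0,-0.12,0,44,0,0,0,0,0,0,0,0,0,0,0,0,0,0,0,0,0,0,0,0,0,0,0,0])

```text
time_s: 19.4
position: [0.4268, -0.2064, 0.1606]
ee_rot: [[0.953, -0.014, 0.304], [-0.004, -0.999, -0.033], [0.304, 0.03, -0.952]]
force: [-1.2, 0.1, 1.0]
width: 0.351
gripper_force: 59.2
```

```bash
python3 st.py
```

```text
t 19.4 pos [ 0.4268 -0.2064  0.1606] q [ 0.371 -0.207  0.094  2.202 -0.116  0.858 -1.05 ] tau [ -0.  -18.9  -0.6 -30.7  -0.5  -1.4  -0. ] F [-1.2  0.1  1. ] w 0.351 g 59.23986375331879
forearm top at .308,.36: [0.552   nan]
yhead -90.8 tilt 17.8 W [ 0.321 -0.195  0.491] f33 0.54
```

Call:
apply_moves(increments=[0,0.15,0.05,0.09,0,0,0.18,0.1,0.09,0,0,0,0.4,0,0,0,0,0.45,0,0,0,0,0.45,0,0,0,0,0.45,0,0,0,0,0.45,0,0,0,0,0.25,-0.1,0,0,0,0,0,0])

```text
time_s: 20.52
position: [0.4601, 0.0564, 0.1688]
ee_rot: [[0.953, -0.009, 0.304], [0.001, -1.0, -0.032], [0.304, 0.03, -0.952]]
force: [-0.9, -1.5, -0.2]
width: 0.358
gripper_force: 59.3
```

```bash
python3 st.py
```

```text
t 20.525 pos [0.4601 0.0564 0.1688] q [ 1.890e-01 -2.480e-01 -3.930e-01  2.203e+00 -1.000e-03  8.720e-01
 -1.781e+00] tau [ -0.8 -15.8   1.1 -30.9   0.2  -1.5  -0.2] F [-0.9 -1.5 -0.2] w 0.358 g 59.31176483631134
forearm top at .308,.36: [0.57  nan]
yhead -90.5 tilt 17.8 W [0.355 0.067 0.499] f33 0.56
```

Call:
apply_moves(increments=[60,0,0,0,0,60,0,0,0,0,60,0,0,0.06,0,46,-0.05,-0.4,0,0.04,46,-0.05,-0.45,0,0.04,46,0,-0.45,0,0,46,0,-0.45,0,0,46,0,-0.26,0,0,46,0,0,-0.06,0,46,0,0,-0.05,0])

```text
time_s: 21.78
position: [0.4497, -0.1468, 0.1633]
ee_rot: [[0.94, 0.154, 0.305], [0.155, -0.988, 0.018], [0.304, 0.03, -0.952]]
force: [0.6, 0.3, -0.1]
width: 0.539
gripper_force: 0.0
```

```bash
python3 st.py
python3 - <<'E'
from h import *
im,d=snap('side','side5'); cv2.imwrite('pics/z5.png',cv2.resize(im[100:350,225:425],None,fx=2.4,fy=2.4,interpolation=cv2.INTER_CUBIC))
E
```

```text
t 21.775 pos [ 0.4497 -0.1468  0.1633] q [ 0.257 -0.208  0.084  2.196 -0.134  0.87  -0.999] tau [  0.5 -19.2  -0.  -31.2  -0.4  -1.3  -0. ] F [ 0.6  0.3 -0.1] w 0.539 g 0.0
forearm top at .308,.36: [0.564   nan]
yhead -81.2 tilt 17.8 W [ 0.344 -0.153  0.494] f33 0.554
```

View pics/z5.png

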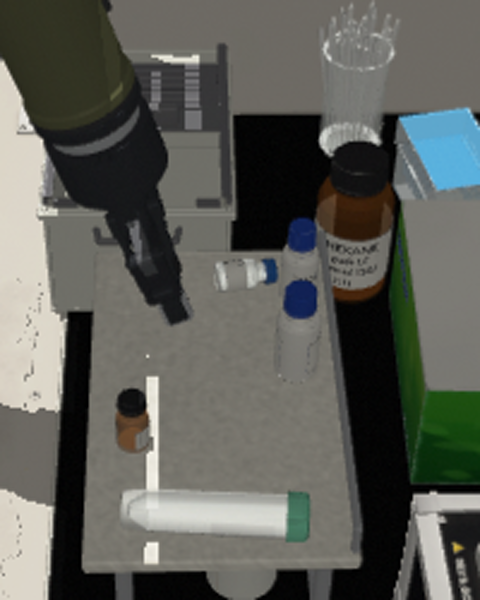

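The picture shows the cap gone from the shelf, the gripper tilted just in front of the vial at crop (245,272), and everything else undisturbed. I'll slide the fingers forward along both sides of the vial and grip it.

Call:
apply_moves(increments=[46,0.16,0.025,0,0,46,0.16,0.025,0,0,46,0.15,0.025,0,0,46,0,0,0,0,0,0,0,0,0,0,0,0,0,0,0,0,0,0,0,0,0,0,0,0])

```text
time_s: 22.82
position: [0.4967, -0.14, 0.1637]
ee_rot: [[0.94, 0.153, 0.305], [0.155, -0.988, 0.018], [0.304, 0.03, -0.952]]
force: [-0.1, 0.1, -0.3]
width: 0.243
gripper_force: 58.6
```

```bash
python3 st.py
```

```text
t 22.825 pos [ 0.4967 -0.14    0.1637] q [ 0.235 -0.111  0.057  2.115 -0.132  0.849 -1.047] tau [  0.  -24.3  -0.2 -30.6  -0.5  -1.4  -0. ] F [-0.1  0.1 -0.3] w 0.243 g 58.606669306755066
forearm top at .308,.36: [0.587 0.562]
yhead -81.2 tilt 17.8 W [ 0.391 -0.146  0.494] f33 0.577
```

Call:
apply_moves(increments=[0,0,0,0.06,0,0,-0.2,0.05,0.02,0,0,-0.23,0.15,0.02,0,0,0,0.4,0,0,0,0,0.45,0,0,0,0,0.45,0,0,0,0,0.43,0,0,0,0,0,-0.06,0,0,0,0,0,0])

```text
time_s: 23.95
position: [0.4535, 0.0524, 0.1673]
ee_rot: [[0.94, 0.153, 0.304], [0.155, -0.988, 0.017], [0.303, 0.031, -0.952]]
force: [0.7, -0.5, -0.3]
width: 0.242
gripper_force: 58.7
```

```bash
python3 st.py
```

```text
t 23.95 pos [0.4535 0.0524 0.1673] q [ 0.132 -0.268 -0.294  2.227 -0.058  0.864 -1.545] tau [ -0.6 -15.6   1.1 -31.2   0.   -1.6  -0. ] F [ 0.7 -0.5 -0.3] w 0.242 g 58.707157373428345
forearm top at .308,.36: [0.566   nan]
yhead -81.2 tilt 17.7 W [0.348 0.046 0.498] f33 0.556
```

Call:
apply_moves(increments=[46,0,0,0,0,46,0,0,0,0,46,0.02,-0.38,0.03,0,46,0.02,-0.38,0,0,46,0.02,-0.38,0,0,46,0.01,-0.38,0,0,46,-0.1,-0.35,0.03,0,46,-0.1,-0.35,0.03,0,46,-0.1,-0.35,0.03,0,46,0,0,0,0])

```text
time_s: 25.2
position: [0.4301, -0.2073, 0.1801]
ee_rot: [[0.941, 0.147, 0.306], [0.149, -0.989, 0.016], [0.305, 0.031, -0.952]]
force: [0.4, 0.9, 0.1]
width: 0.539
gripper_force: 0.0
```

```bash
python3 st.py
```

```text
t 25.2 pos [ 0.4301 -0.2073  0.1801] q [ 0.306 -0.206  0.187  2.157 -0.153  0.925 -0.848] tau [  0.8 -19.   -0.  -31.3  -0.5  -1.3   0.3] F [0.4 0.9 0.1] w 0.539 g 0.0
forearm top at .308,.36: [0.572   nan]
yhead -81.5 tilt 17.9 W [ 0.324 -0.213  0.51 ] f33 0.562
```

Call:
apply_moves(increments=[46,-0.18,-0.14,0.03,0,46,-0.17,-0.14,0.03,0,46,-0.29,-0.32,0.02,0,50,-0.06,-0.44,-0.02,-0.056,50,-0.05,-0.44,-0.04,-0.056,50,0.15,0,-0.08,0,50,0.15,-0.01,-0.03,0,50,0,0,0,0])

```text
time_s: 26.2
position: [0.3875, -0.3511, 0.17]
ee_rot: [[0.951, -0.076, 0.3], [-0.064, -0.997, -0.051], [0.303, 0.03, -0.953]]
force: [0.3, -1.1, 1.2]
width: 0.585
gripper_force: 0.0
```

```bash
python3 st.py
python3 - <<'E'
from h import *
im,d=snap('side','side6'); cv2.imwrite('pics/z6.png',cv2.resize(im[100:350,225:425],None,fx=2.4,fy=2.4,interpolation=cv2.INTER_CUBIC))
vv,uu=np.mgrid[0:480,0:640]; p=bydepth('side',np.c_[uu.ravel(),vv.ravel()],d)
k=(p[:,0]>.44)&(p[:,0]<.56)&(p[:,1]>-.40)&(p[:,1]<-.33)&(p[:,2]>.172)&(p[:,2]<.19)
print('tube',cv2.minAreaRect((p[k][:,:2]*1000).astype(np.float32)))
k=(p[:,0]>.35)&(p[:,0]<.5)&(p[:,1]>0.005)&(p[:,1]<.1)&(p[:,2]>-.005)&(p[:,2]<.09)
print(p[k].mean(0).round(3),k.sum())
E
```

```text
t 26.2 pos [ 0.3875 -0.3511  0.17  ] q [ 0.429 -0.089  0.364  2.075 -0.188  0.905 -0.749] tau [ -0.1 -23.   -1.1 -30.7  -0.9  -1.3  -0. ] F [ 0.3 -1.1  1.2] w 0.585 g 0.0
forearm top at .308,.36: [nan nan]
yhead -94.4 tilt 17.7 W [ 0.283 -0.333  0.501] f33 0.526
tube ((487.7059631347656, -362.92913818359375), (30.15654945373535, 95.52269744873047), 87.71468353271484)
[0.395 0.02  0.052] 14
```

View pics/z6.png

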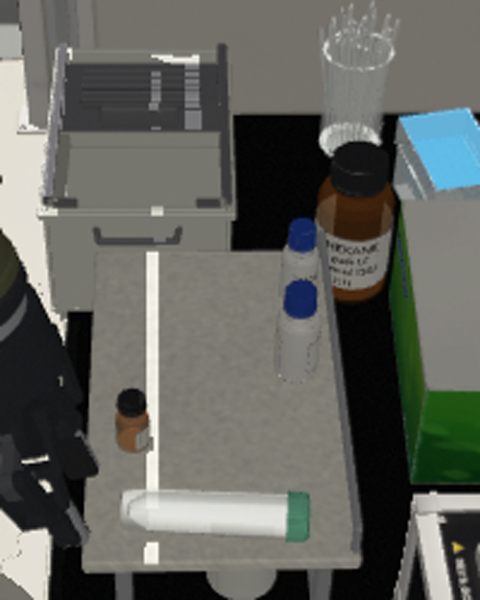

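The shelf is clear of cap and vial, the tube lies undisturbed at crop (215,515), and the fingers wait in front of it. I'll check forearm clearance before sliding along it.

Run:
```python
from sim2 import *
from h import arm
q=np.array(arm.get_obs()['qpos']); p=fk(q)[0][-1]; m=np.array([.3875,-.3511,.17]); off=p-m
def mv(q,dst,yaw,n):
    for k in range(n):
        c=fk(q)[0][-1]; q=step(q,(np.array(dst)+off-c)/(n-k),yaw/n)
    return q
def pr(t,q): print(t,q.round(2),'W',fk(q)[0][2].round(3),'f33',f33(q).round(3))
for x in (.47,.48,.49,.496):
    q=mv(q,(x,-.356-(x-.39)*.08,.165),0,6); pr(x,q)
q1=q
for dst in ((.49,-.364,.17),(.40,-.362,.18),(.355,-.35,.18),(.366,-.255,.18),(.39,-.232,.18),(.455,-.2,.172),(.455,-.05,.172),(.455,.054,.17)):
    q=mv(q,dst,0,10); pr(dst,q)
```

```text
0.47 [ 0.38  0.07  0.34  1.94 -0.24  0.88 -0.8 ] W [ 0.367 -0.347  0.496] f33 0.573
0.48 [ 0.38  0.09  0.33  1.92 -0.24  0.88 -0.81] W [ 0.377 -0.348  0.496] f33 0.579
0.49 [ 0.37  0.1   0.33  1.9  -0.24  0.88 -0.82] W [ 0.387 -0.349  0.496] f33 0.584
0.496 [ 0.37  0.11  0.33  1.89 -0.24  0.88 -0.82] W [ 0.393 -0.349  0.496] f33 0.588
(0.49, -0.364, 0.17) [ 0.37  0.1   0.33  1.9  -0.24  0.89 -0.82] W [ 0.387 -0.349  0.501] f33 0.588
(0.4, -0.362, 0.18) [ 0.43 -0.06  0.37  2.03 -0.2   0.93 -0.75] W [ 0.297 -0.347  0.511] f33 0.545
(0.355, -0.35, 0.18) [ 0.45 -0.16  0.38  2.11 -0.16  0.94 -0.73] W [ 0.252 -0.335  0.511] f33 0.518
(0.366, -0.255, 0.18) [ 0.48 -0.29  0.16  2.22 -0.12  0.93 -0.95] W [ 0.263 -0.24   0.511] f33 0.533
(0.39, -0.232, 0.18) [ 0.46 -0.27  0.1   2.21 -0.11  0.92 -1.03] W [ 0.287 -0.217  0.511] f33 0.545
(0.455, -0.2, 0.172) [ 0.41 -0.16  0.01  2.14 -0.1   0.86 -1.18] W [ 0.352 -0.185  0.503] f33 0.567
(0.455, -0.05, 0.172) [ 0.31 -0.26 -0.25  2.21 -0.04  0.87 -1.56] W [ 0.352 -0.035  0.503] f33 0.566
(0.455, 0.054, 0.17) [ 0.25 -0.25 -0.44  2.19  0.01  0.88 -1.85] W [0.352 0.069 0.501] f33 0.564
```

Grip at x = 0.485, drag the tube back, then regrip nearer its cap so it can be centred over the mouth.

Call:
apply_moves(increments=[50,0.15,-0.07,-0.02,0,50,0.27,-0.02,-0.03,0,50,0.28,-0.02,0,0,50,0.27,-0.02,0,0,50,0,0,0,0,0,0,0,0,0,0,0,0,0,0,0,0,0,0,0,0,0,0,0,0])

```text
time_s: 27.38
position: [0.4825, -0.3662, 0.1662]
ee_rot: [[0.95, -0.081, 0.301], [-0.068, -0.996, -0.054], [0.304, 0.031, -0.952]]
force: [-3.1, 2.0, 4.2]
width: 0.306
gripper_force: 59.3
```

```bash
python3 st.py
```

```text
t 27.375 pos [ 0.4825 -0.3662  0.1662] q [ 0.379  0.092  0.332  1.915 -0.241  0.883 -0.812] tau [ -0.7 -31.4   0.3 -30.3  -0.8  -1.8  -0. ] F [-3.1  2.   4.2] w 0.306 g 59.33707058429718
forearm top at .308,.36: [0.594 0.562]
yhead -94.6 tilt 17.8 W [ 0.378 -0.348  0.497] f33 0.58
```

Call:
apply_moves(increments=[0,-0.1,0.01,0.02,0,0,-0.2,0.02,0,0,0,-0.2,0.02,-0.02,0,46,0,0,0,0,46,0,0,0,0,46,0.22,-0.02,0,0,46,0,0,0,0,0,0,0,0,0,0,0,0,0,0,0,0,0,0,0])

```text
time_s: 28.62
position: [0.4544, -0.3631, 0.1655]
ee_rot: [[0.95, -0.081, 0.301], [-0.068, -0.996, -0.054], [0.304, 0.03, -0.952]]
force: [-0.4, -0.7, -0.7]
width: 0.305
gripper_force: 59.0
```

```bash
python3 st.py
python3 - <<'E'
from h import *
im,d=snap('side','side7')
vv,uu=np.mgrid[0:480,0:640]; p=bydepth('side',np.c_[uu.ravel(),vv.ravel()],d)
hsv=cv2.cvtColor(im,cv2.COLOR_BGR2HSV); m=np.zeros((480,640),np.uint8); m[290:345,300:360]=cv2.inRange(hsv,(65,40,30),(95,255,255))[290:345,300:360]
ys,xs=np.nonzero(m); print('cap px',len(xs),xs.min(),xs.max(),onz('side',[(xs.mean(),ys.mean()),(xs.max(),ys.mean())],.168).round(3))
cv2.imwrite('pics/z7.png',cv2.resize(im[100:350,225:425],None,fx=2.4,fy=2.4,interpolation=cv2.INTER_CUBIC))
E
```

```text
t 28.625 pos [ 0.4544 -0.3631  0.1655] q [ 0.392  0.043  0.342  1.965 -0.229  0.882 -0.791] tau [ -0.1 -31.    0.4 -30.5  -0.8  -1.2  -0. ] F [-0.4 -0.7 -0.7] w 0.305 g 58.95534038543701
forearm top at .308,.36: [0.577   nan]
yhead -94.6 tilt 17.8 W [ 0.35  -0.344  0.496] f33 0.563
cap px 207 309 319 [[ 0.475 -0.368  0.168]
 [ 0.483 -0.368  0.168]]
```

View pics/z7.png

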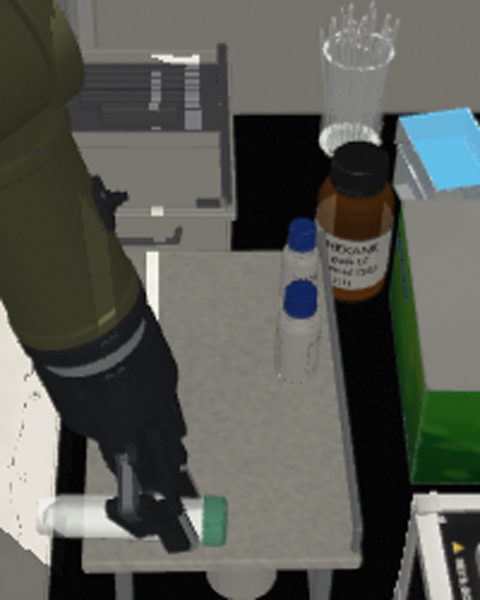

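The tube is gripped near its cap, with the green cap at crop (215,520) 30 mm ahead of the TCP. Now back out, pass in front of the standing vial and go across to the box.

Call:
apply_moves(increments=[0,-0.1,0.01,0.06,0,0,-0.36,0,0,0,0,-0.38,0,0,0,0,0,0.4,0,0,0,0,0.4,0,0,0,0,0.4,0,0,0,0.1,0.13,0,0,0,0,0,0,0])

```text
time_s: 29.68
position: [0.3808, -0.2284, 0.1718]
ee_rot: [[0.95, -0.079, 0.301], [-0.066, -0.996, -0.054], [0.304, 0.031, -0.952]]
force: [0.5, -0.1, 0.1]
width: 0.306
gripper_force: 59.1
```

```bash
python3 st.py
```

```text
t 29.675 pos [ 0.3808 -0.2284  0.1718] q [ 0.395 -0.297  0.154  2.243 -0.085  0.904 -1.054] tau [ -0.6 -14.2  -2.2 -31.   -0.6  -1.4  -0.2] F [ 0.5 -0.1  0.1] w 0.306 g 59.13819372653961
forearm top at .308,.36: [nan nan]
yhead -94.5 tilt 17.8 W [ 0.276 -0.21   0.502] f33 0.532
```

Call:
apply_moves(increments=[0,0.36,0.08,0,0,0,0.36,0.2,0,0,0,0,0.4,0,0.02,0,0,0.45,0,0.02,0,0,0.45,0,0,0,0,0.45,0,0,0,0,0.45,0,0,0,0,0.3,0,0,0,0,0,0,0])

```text
time_s: 30.8
position: [0.4532, 0.05, 0.1725]
ee_rot: [[0.952, 0.006, 0.306], [0.015, -0.999, -0.028], [0.306, 0.031, -0.952]]
force: [0.4, -0.5, -0.4]
width: 0.31
gripper_force: 59.2
```

```bash
python3 st.py
```

```text
t 30.8 pos [0.4532 0.05   0.1725] q [ 0.177 -0.274 -0.363  2.216 -0.015  0.881 -1.74 ] tau [ -0.9 -15.    1.  -31.3   0.1  -1.5  -0.2] F [ 0.4 -0.5 -0.4] w 0.31 g 59.18746590614319
forearm top at .308,.36: [0.569   nan]
yhead -89.7 tilt 17.9 W [0.347 0.06  0.503] f33 0.56
```

Call:
apply_moves(increments=[0,0,0,-0.12,0,0,0,0,-0.1,0,0,0,0,0,0,55,0,0,0,0,55,0,0,0,0,55,0,0,0,0,55,0,0,0.2,0,55,0,0,0,0])

```text
time_s: 31.8
position: [0.4542, 0.0493, 0.1713]
ee_rot: [[0.951, 0.003, 0.308], [0.012, -1.0, -0.028], [0.308, 0.03, -0.951]]
force: [-1.0, -0.4, -0.8]
width: 0.645
gripper_force: 0.0
```

```bash
python3 st.py
python3 - <<'E'
from h import *
im,d=snap('side','side8'); cv2.imwrite('pics/z8.png',cv2.resize(im[100:350,225:425],None,fx=2.4,fy=2.4,interpolation=cv2.INTER_CUBIC))
hsv=cv2.cvtColor(im,cv2.COLOR_BGR2HSV)[110:230,235:330]; print('green px in box area',cv2.inRange(hsv,(65,40,30),(95,255,255)).sum()//255)
vv,uu=np.mgrid[0:480,0:640]; p=bydepth('side',np.c_[uu.ravel(),vv.ravel()],d)
k=(p[:,0]>.36)&(p[:,0]<.5)&(p[:,1]>.02)&(p[:,1]<.17)&(p[:,2]>.137)&(p[:,2]<.149); print('rib-height pts',np.median(p[k],0).round(3),k.sum())
E
```

```text
t 31.8 pos [0.4542 0.0493 0.1713] q [ 0.174 -0.272 -0.36   2.218 -0.013  0.876 -1.744] tau [  0.  -15.3   2.3 -31.2   0.3  -1.3   0. ] F [-1.  -0.4 -0.8] w 0.645 g 0.0
forearm top at .308,.36: [0.568   nan]
yhead -89.8 tilt 18.0 W [0.347 0.059 0.501] f33 0.559
green px in box area 0
rib-height pts [0.403 0.109 0.141] 74
```

View pics/z8.png

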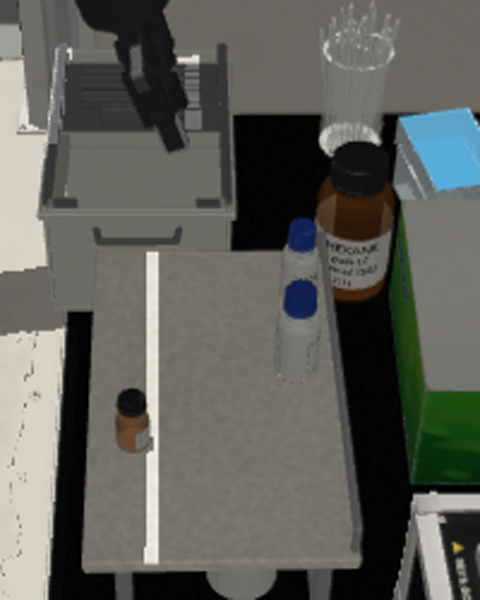

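The shelf is empty apart from the items that stay, and the tube is down in the box. Now I'll move over the rib to its left side and check that nothing sticks out of the mouth.

Call:
apply_moves(increments=[0,-0.02,0,0.02,0,0,-0.03,0.2,0,0,0,-0.03,0.4,0,0,0,-0.04,0.4,0,0,0,0,0.17,0,0,0,0,0,-0.1,0,0,0,0,-0.1,0,0,0,0,-0.08,0,0,0,0,0,0])

```text
time_s: 32.98
position: [0.4403, 0.165, 0.1424]
ee_rot: [[0.953, 0.002, 0.302], [0.011, -1.0, -0.029], [0.302, 0.031, -0.953]]
force: [0.3, -0.3, -0.1]
width: 0.001
gripper_force: 0.0
```

```bash
python3 st.py
python3 - <<'E'
from h import *
for n in('side','top'):
    im,d=snap(n,n+'9')
    vv,uu=np.mgrid[0:480,0:640]; p=bydepth(n,np.c_[uu.ravel(),vv.ravel()],d)
    k=(p[:,0]>.36)&(p[:,0]<.485)&(p[:,1]>.01)&(p[:,1]<.1)&(p[:,2]>-.01)&(p[:,2]<.3)
    print(n,k.sum(),p[k].max(0).round(3) if k.any() else '',np.percentile(p[k][:,2],[50,90,99]).round(3) if k.any() else '')
    k=(p[:,0]>.36)&(p[:,0]<.415)&(p[:,1]>.1)&(p[:,1]<.15)&(p[:,2]>.139)&(p[:,2]<.15); print('rib y',np.percentile(p[k][:,1],[5,50,95]).round(3) if k.any() else '')
E
```

```text
t 32.975 pos [0.4403 0.165  0.1424] q [ 0.116 -0.184 -0.607  2.196  0.088  0.841 -2.111] tau [  0.  -15.9   2.5 -29.4   0.7  -1.2  -0. ] F [ 0.3 -0.3 -0.1] w 0.001 g 0.0
forearm top at .308,.36: [0.537   nan]
yhead -89.9 tilt 17.7 W [0.335 0.175 0.473] f33 0.524
side 0  
rib y [0.105 0.11  0.117]
top 10 [0.483 0.017 0.04 ] [0.037 0.039 0.04 ]
rib y
```

Call:
apply_moves(increments=[0,0,-0.2,0,0,0,0,-0.2,0,0,0,0,-0.2,0,0,0,0,-0.2,0,0,0,0,-0.15,0,0,0,0,0,0,0])

```text
time_s: 33.83
position: [0.4412, 0.0705, 0.1441]
ee_rot: [[0.952, 0.001, 0.305], [0.011, -1.0, -0.028], [0.305, 0.03, -0.952]]
force: [-0.4, 0.7, -0.4]
width: -0.0
gripper_force: 0.0
```

```bash
python3 st.py
cat > rib.py <<'E'
from h import *
im,d=arm.read_camera('side'); vv,uu=np.mgrid[0:480,0:640]; p=bydepth('side',np.c_[uu.ravel(),vv.ravel()],d)
k=(p[:,0]>.37)&(p[:,0]<.42)&(p[:,1]>-.02)&(p[:,1]<.15)&(p[:,2]>.1395)&(p[:,2]<.15); print('rib y',np.percentile(p[k][:,1],[5,50,95]).round(4) if k.any() else '',k.sum())
d0=np.load('/tmp/side0.npy'); p=bydepth('side',np.c_[uu.ravel(),vv.ravel()],d0); k=(p[:,0]>.37)&(p[:,0]<.42)&(p[:,1]>-.02)&(p[:,1]<.15)&(p[:,2]>.1395)&(p[:,2]<.15); print('shut ref',np.percentile(p[k][:,1],[5,50,95]).round(4),k.sum())
E
python3 rib.py
```

```text
t 33.825 pos [0.4412 0.0705 0.1441] q [ 0.152 -0.262 -0.407  2.266  0.003  0.824 -1.823] tau [  0.2 -14.5   2.8 -29.9   0.4  -1.4   0.1] F [-0.4  0.7 -0.4] w -0.0 g 0.0
forearm top at .308,.36: [0.538   nan]
yhead -89.9 tilt 17.8 W [0.335 0.08  0.474] f33 0.527
rib y [0.0429 0.0472 0.0544] 70
shut ref [0.0223 0.0268 0.0341] 73
```

Call:
apply_moves(increments=[0,0,-0.09,0,0,0,0,-0.09,0,0,0,0,-0.02,0,0,0,0,-0.015,0,0])

```text
time_s: 34.38
position: [0.4412, 0.0496, 0.1439]
ee_rot: [[0.952, 0.003, 0.305], [0.012, -1.0, -0.028], [0.305, 0.03, -0.952]]
force: [-0.9, 3.5, 0.8]
width: -0.003
gripper_force: 1.7
```

```bash
python3 st.py; python3 rib.py
```

```text
t 34.375 pos [0.4412 0.0496 0.1439] q [ 0.159 -0.271 -0.359  2.275 -0.008  0.822 -1.761] tau [  1.4 -13.8   3.3 -29.    1.1  -1.1  -0. ] F [-0.9  3.5  0.8] w -0.003 g 1.684888667659834
forearm top at .308,.36: [0.538   nan]
yhead -89.8 tilt 17.8 W [0.335 0.059 0.474] f33 0.527
rib y [0.022  0.0275 0.0344] 71
shut ref [0.0223 0.0268 0.0341] 73
```

Within 1 mm of the shut reference. I'll press a little further until the stop shows in the force.

Call:
apply_moves(increments=[0,0,-0.015,0,0,0,0,-0.015,0,0,0,0,0,0,0])

```text
time_s: 34.8
position: [0.4411, 0.0465, 0.1438]
ee_rot: [[0.952, 0.003, 0.305], [0.012, -1.0, -0.028], [0.305, 0.031, -0.952]]
force: [-0.7, 2.4, 1.9]
width: -0.002
gripper_force: 1.6
```

```bash
python3 st.py; python3 rib.py
```

```text
t 34.8 pos [0.4411 0.0465 0.1438] q [ 0.161 -0.271 -0.353  2.277 -0.008  0.821 -1.752] tau [  1.1 -13.5   3.  -28.6   0.9  -1.    0. ] F [-0.7  2.4  1.9] w -0.002 g 1.5633708691166248
forearm top at .308,.36: [0.538   nan]
yhead -89.8 tilt 17.8 W [0.335 0.056 0.474] f33 0.527
rib y [0.0195 0.0242 0.0303] 70
shut ref [0.0223 0.0268 0.0341] 73
```

Call:
apply_moves(increments=[0,0,-0.015,0,0,0,0,-0.015,0,0,0,0,-0.01,0,0,0,0,0,0,0])

```text
time_s: 35.35
position: [0.441, 0.0424, 0.1437]
ee_rot: [[0.952, 0.003, 0.305], [0.012, -1.0, -0.028], [0.304, 0.031, -0.952]]
force: [-0.0, 2.0, 2.0]
width: 0.006
gripper_force: 1.6
```

```bash
python3 st.py; python3 rib.py
```

```text
t 35.35 pos [0.441  0.0424 0.1437] q [ 0.162 -0.273 -0.344  2.278 -0.01   0.821 -1.741] tau [  1.1 -13.2   2.9 -28.2   0.8  -0.9   0. ] F [-0.  2.  2.] w 0.006 g 1.6470633528660983
forearm top at .308,.36: [0.538   nan]
yhead -89.8 tilt 17.8 W [0.335 0.052 0.474] f33 0.527
rib y [0.0151 0.02   0.0271] 81
shut ref [0.0223 0.0268 0.0341] 73
```

Call:
apply_moves(increments=[0,0,-0.02,0,0,0,0,-0.02,0,0,0,0,0,0,0])

```text
time_s: 35.78
position: [0.441, 0.0383, 0.1437]
ee_rot: [[0.953, 0.003, 0.304], [0.012, -1.0, -0.028], [0.304, 0.031, -0.952]]
force: [0.0, 2.7, 2.8]
width: -0.002
gripper_force: 1.6
```

Call:
apply_moves(increments=[0,0,-0.02,0,0,0,0,-0.02,0,0,0,0,0,0,0])

```text
time_s: 36.15
position: [0.4409, 0.0343, 0.1437]
ee_rot: [[0.953, 0.003, 0.304], [0.012, -1.0, -0.028], [0.304, 0.031, -0.952]]
force: [0.5, 2.7, 3.1]
width: 0.0
gripper_force: 1.6
```

```bash
python3 st.py; python3 rib.py
```

```text
t 36.15 pos [0.4409 0.0343 0.1437] q [ 0.165 -0.275 -0.326  2.281 -0.013  0.82  -1.718] tau [  1.  -12.9   2.7 -28.    0.7  -0.9   0. ] F [0.5 2.7 3.1] w 0.0 g 1.6244850106886588
forearm top at .308,.36: [0.538   nan]
yhead -89.8 tilt 17.8 W [0.335 0.044 0.474] f33 0.527
rib y [0.0069 0.012  0.0175] 67
shut ref [0.0223 0.0268 0.0341] 73
```

Call:
apply_moves(increments=[0,0,-0.02,0,0,0,0,-0.02,0,0,0,0,0,0,0])

```text
time_s: 36.58
position: [0.4409, 0.0335, 0.1438]
ee_rot: [[0.952, 0.005, 0.305], [0.013, -1.0, -0.024], [0.304, 0.027, -0.952]]
force: [-0.0, 11.2, 2.9]
width: 0.001
gripper_force: 5.9
```

Call:
apply_moves(increments=[0,0,-0.02,0,0,0,0,-0.02,0,0,0,0,0,0,0])

```text
time_s: 36.95
position: [0.4409, 0.033, 0.1438]
ee_rot: [[0.952, 0.008, 0.305], [0.014, -1.0, -0.019], [0.304, 0.023, -0.952]]
force: [-1.5, 21.4, 3.3]
width: 0.002
gripper_force: 10.3
```

```bash
python3 st.py; python3 rib.py
```

```text
t 36.95 pos [0.4409 0.033  0.1438] q [ 0.166 -0.276 -0.315  2.282 -0.027  0.819 -1.695] tau [  9.3 -13.6  10.1 -26.7   5.6  -0.6   0.1] F [-1.5 21.4  3.3] w 0.002 g 10.288998072501272
forearm top at .308,.36: [0.538   nan]
yhead -89.6 tilt 17.8 W [0.335 0.04  0.474] f33 0.527
rib y [0.007  0.0117 0.0189] 73
shut ref [0.0223 0.0268 0.0341] 73
```

The stop is reached: 21 N with no further travel. I'll back off, lift clear and verify.

Call:
apply_moves(increments=[0,0,0.1,0,0,0,0,0.15,0,0,0,0.02,0.05,0.12,0,0,0.02,0.1,0.13,0,0,0,0.1,0,0,0,0,0,0,0,0,0,0,0,0])

```text
time_s: 37.88
position: [0.4445, 0.0762, 0.1681]
ee_rot: [[0.953, 0.003, 0.303], [0.012, -1.0, -0.029], [0.303, 0.031, -0.952]]
force: [-0.1, -0.2, 0.1]
width: -0.002
gripper_force: 0.0
```

```bash
python3 st.py; python3 rib.py
python3 - <<'E'
from h import *
for n in('side','top'):
    im,d=snap(n,n+'end'); vv,uu=np.mgrid[0:480,0:640]; uv=np.c_[uu.ravel(),vv.ravel()]; p=bydepth(n,uv,d); p0=bydepth(n,uv,np.load(f'/tmp/{n}0.npy'))
    for nm,b in dict(full=(.40,.445,-.31,-.265,.155),A=(.525,.565,-.165,-.12,.175),B=(.52,.555,-.235,-.2,.175),buf=(.45,.54,-.50,-.41,.03),timer=(.33,.42,-.49,-.40,.008),amber=(.56,.65,-.01,.08,.05)).items():
        f=lambda a:a[(a[:,0]>b[0])&(a[:,0]<b[1])&(a[:,1]>b[2])&(a[:,1]<b[3])&(a[:,2]>b[4])&(a[:,2]<.25)]
        a,a0=f(p),f(p0)
        if len(a) and len(a0): print(n,nm,len(a0),len(a),((np.median(a,0)-np.median(a0,0))*1000).round(1))
    k=(p[:,2]>.008)&(p[:,2]<.1)&(p[:,0]>.3)&(p[:,0]<.6)&(p[:,1]>-.085)&(p[:,1]<-.03); print('gap pts',k.sum())
E
```

```text
t 37.875 pos [0.4445 0.0762 0.1681] q [ 0.131 -0.277 -0.391  2.225  0.003  0.883 -1.827] tau [ -0.1 -14.5   2.3 -31.1   0.4  -1.4  -0. ] F [-0.1 -0.2  0.1] w -0.002 g 0.0
forearm top at .308,.36: [0.562   nan]
yhead -89.8 tilt 17.7 W [0.339 0.086 0.499] f33 0.553
rib y [0.0075 0.0127 0.019 ] 66
shut ref [0.0223 0.0268 0.0341] 73
side full 307 312 [-0.1  0.  -0.4]
side A 345 344 [-0.   0.  -0.1]
side B 494 490 [0.3 0.1 0.3]
side buf 1990 1987 [0.1 0.1 0.2]
side timer 1295 1282 [ 0.1 -0.5 -0.1]
side amber 1400 1397 [ 0.1 -0.4 -0.2]
gap pts 0
top full 195 196 [-0.2 -0.3 -0.3]
top A 241 239 [-0.2  0.   0.5]
top B 307 307 [-0.6 -0.3  0.2]
top buf 962 961 [ 0.2  0.2 -0.4]
top timer 654 647 [ 0.2 -0.8 -0. ]
top amber 1309 1153 [ 2.9 -3.8  3.3]
gap pts 1
```

The lid is at its stop, the things that stay have not moved (any shift under 1 mm except the brown bottle, which the arm partly hides in the top view), and the arm touches nothing. Handing in.

```bash
python3 -c "
from workcell import arm
print(arm.close_job())"
```

```text
the job is handed in; nothing more can be done
None
```

I handed the job in at about 38 s; no verdict came back. The tube, lying vial and cap went into the box, though the cameras couldn't see them inside; the lid was pushed to its stop (21 N, no further travel) and nothing that stays moved measurably. The sash was too low for a vertical tool: one test pressed the forearm on its rail at an estimated 40 N, right at the limit, before I tilted the tool about 18° by driving the arm against its reach limit.

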